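Snap a sensor cover home in the two-handled bench press

TASK

Stand the grey sensor housing upright in the steel channel of the green bench press, with its proud orange cover facing one of the press's two jaws, and let go of it. Then squeeze the two press handles gently together until the resistance peaks and gives, so that the cover has snapped home; stop there without crushing the housing, and let the handles spring open again, leaving the housing standing in the press. Do not push the cover in with the gripper, and leave the other things on the bench where they are.

Things in the scene. Friction and masses are not known exactly. Their poses are not given: they have to be found in the camera images.
- housing_center (a point): Loose grey sensor housing, upright block 30 (x) x 22 (y) x 52 mm (z), 140 g, 11 mm stub on top, orange cover proud on its +y side. This point: 26 mm above the underside, mid x, and mid-depth of housing and proud cover together (29 mm, y -14.5 to +14.5). z up. Grasp it across its 30 mm sides (along x), fingertips at least 22 mm above its underside so that they clear the press.
- housing: The same housing and axes; origin at its underside, 26 mm below housing_center. Its grey faces lie at y = -14.5 and y = +7.5 mm; the cover's outer face lies at y = +14.5 mm proud.
- cover: Orange cover plate, 25 wide, 38 high, 4 mm thick, from 3 to 41 mm above the underside. Origin: its outer face, level with the housing's underside; y in the housing's frame 14.5 mm proud (as found), 11.5 mm home. It snaps: resistance rises to about 22 N in the first mm, is gone half-way (1.5 mm), then it draws itself home and stays. A tongue on the housing's top bobs up 1 mm meanwhile.
- nest (a point): Centre of the channel floor of the green bench press (base 135 x 86 mm), 34 mm above the bench, z up; handles point to -x, jaws stand at +y and -y. The channel runs along y, 33 mm wide in x (1.5 mm play each side of the housing), walls 10 to 13 mm high with sloped lips. The housing's centre belongs over this point, its x along this x, cover to +y or -y alike. It may slide along y as jaws close.
- jaw_spot (a point): Face of the open +y jaw, an upright steel roller of 16 mm diameter and 20 mm height, 16 mm in +y of nest. The face of the -y jaw is 16 to 25 mm in -y of nest: its brass screw sets that, differently each time, and it is not measured. So the jaws close by 3 to 12 mm in all before both touch the housing. The -y jaw is backed by a very stiff spring, 60 N/mm.
- pivot (a point): Pivot pin of both handles, upright, 50 mm behind the nest in +x, 45 mm above the bench. All parts of the press lie below 55 mm above the bench (21 mm above the channel floor). A jaw's lever arm is 50 mm and a handle's 130 mm at its grip, so 22 N on the housing is 8.5 N at each handle when both are squeezed together. More than 30 N on the housing (about 12 N at each handle) crushes it.
- handle_left (a joint): Closing angle of the left (+y) handle about the pivot: 0 = sprung open, stop at 0.2 rad. The right handle is geared to it and closes by the same angle, so squeezing both handles, or pushing one, closes both jaws. A light spring opens them when let go (about 1 to 1.5 N at each handle). The cover snaps home somewhere between 0.04 and 0.16 rad.
- handle_left_grip (a point): Point on the axis of the left handle's black round grip, 10 mm thick, lying level about along x of the press, 45 mm above the bench, 80 mm in -x of nest. The grip runs from 30 mm nearer the nest's side to 32 mm towards the free end. Here the open handles stand 57 mm apart between axes (67 mm over the outsides); each swings inward by 6 to 21 mm until the cover is home.
- handle_right_grip (a point): The same point of the right (-y) handle.
- handle_right: The right lever of the press with its jaw: origin on the pivot pin, 45 mm above the bench.
- parts_jar: Bystander: small round jar with a blue lid, 45 mm across, 42 mm high; origin at its underside.
- oil_stone: Bystander: green oil stone lying flat, 25 x 100 x 13 mm; origin at its underside.
- screwdriver: Bystander: yellow-handled screwdriver lying, 159 mm long; origin at its underside.
- marker: Bystander: red and white marker pen lying, 135 mm long; origin at its underside.
Things that resemble listed ones, but are neither listed nor needed, are in the scene too. Leave any red look-alike of the housing alone.

How it is judged (in metres and radians):
On the way, in this order (a step that is already met when the one before it is completed fails the run):
1. the housing stands in the channel, let go, with its cover still proud (horizontal distance between housing_center and nest below 0.008 m and height (world z) of housing below 0.037 m and angle between housing's own z axis and vertical below 0.1 rad and angle between the y axis of housing and the y axis of nest, either way round below 0.2 rad and y of cover in the frame of housing above 0.0132 m and contact force between the fingers and housing below 0.1 N), for 0.2 s.
2. the closing handles have snapped the cover home (y of cover in the frame of housing below 0.0123 m and value of joint handle_left above 0.03 rad and height (world z) of housing below 0.038 m), for 0.05 s.
At the end, for the whole second after the job is handed in: The cover is home (pushed in more than 2.2 of its 3 mm), the handles have sprung open (under 0.02 rad), and the housing stands upright (within 0.1 rad) and at rest on the channel floor (underside within 3 mm of it, centre within 10 mm of nest) (y of cover in the frame of housing below 0.0123 m and value of joint handle_left below 0.02 rad and horizontal distance between housing_center and nest below 0.01 m and height (world z) of housing below 0.037 m and angle between housing's own z axis and vertical below 0.1 rad and linear speed of housing below 0.02 m/s); the robot touches nothing.
It fails at once if the housing is crushed: a jaw bears on it with more than 30 N (contact force between handle_right and housing above 30 N).
It fails at once if the gripper pushes on the cover (more than 8 N) (contact force between the fingers and cover above 8 N).
It fails at once if a bystander is shifted by more than 30 mm (distance of any of parts_jar, oil_stone, screwdriver, marker from where it was at the start of the episode above 0.03 m).
It also fails if it takes over 54 s, if anything falls off the work surface, if the arm or the gripper's body presses on something with over 40 N, if the wrist force passes 120 N, or if a joint passes its speed limit or range.

ROBOT

A 6-joint arm with a two-finger parallel gripper is mounted at the origin on a cart in front of the work surface, level with it; the furniture and walls round the work are solid. World frame = base frame: x ahead of the robot, y to its left, z up, the work surface at z = 0. Lengths are in m, angles in degrees, forces in N, time in s.
With the tool pointing down it reaches from about 0.3 to 0.875 m from the base axis. Payload 6.4 kg.
Tool frame: the origin (TCP) lies at the very end of the fingers, on their centre line; the grasp point (between the pads) lies 19 mm behind it; z points along the fingers, x is the direction in which the jaws open and shut, and the axes are right-handed (so a half turn about z gives the same grasp; the last joint's range is limited). The gripper opens to 85 mm and grips with 20 to 120 N. Pads are 22 mm wide; open, the fingers measure 114 mm over their backs; the gripper's body (76 mm by 85 mm) begins 54 mm behind the grasp point. The pads swing forward as they close: fully open they stand 13 mm farther back than shut.
Start: joints at [64.899, 10.359, 92.074, -0, 77.567, -11.82], TCP at [0.132, 0.56, 0.202] pointing down, gripper open.
Joint ranges: [-171.53, 171.53], [-51.25, 118.39], [17.06, 147.69], [-65.23, 245.23], [0, 150.52], [-178.68, 178.68]. Speed limits (degrees/s): [147.25, 147.25, 172.46, 180, 180, 180].

INTERFACE

Orientations are given as a 3x3 rotation matrix whose columns are the frame's x, y, z axes.
In Python, from cell import * gives the robot as it stands.
- The arm moves only by the tool servo_tool, never from a script. Its argument "series" is text: rows parted by semicolons, each of 7 numbers parted by spaces: the opening, from -1 (shut) to 1 (fully open), so that 0 is half open, then the shift along the world's x, y, z in m, then the turn, a rotation vector about the world's x, y, z in rad. A call has 1 to 20 rows; each row is the pose to reach, as a shift and turn from the pose commanded when the call began; what a row does not reach only later rows make up. A row lasts 1/12 s, in which the tool goes at most 41.7 mm and 7.16 degrees, less where a joint would pass 70% of its speed; a pose out of reach is approached as far as the arm can. A call with a gripper value outside its range is refused whole. The fingers move at their own pace and stop on an object; "force" is the grip in N (left out, the last holds). Time passes only in rows, so rows that repeat a pose let the fingers close. It gives the time, the measured TCP pose, the force and the opening at its end, in the units of the state.
- observe(): the state, without advancing time (a new reading comes with each control period).
- grab_frame(name): name is "scene" or "top"; returns a dict with "img" (400x640x3 uint8, red, green, blue), "range_z" (400x640 float32, m along the optical axis (not along the pixel's ray), 0 where there is no reading), "vertical_fov" (degrees; the focal length in pixels is half the picture's height over the tangent of half this angle, whatever the lens; pixels are square), "cx", "cy" (the principal point, pixels), "distortion" ([k1, k2, p1, p2, k3] as OpenCV has them; the pictures are not rectified), "R" (3x3) and "t" (3): a world point X has camera coordinates R X + t. Camera axes: x right, y down, z forward; pixel columns grow to the right and rows downward; lengths in m; the calibration is good to about 2 mm. A picture is of the moment at which its call begins.
- job_done(): hands the job in, once; it reports no verdict.
Trained networks look in the newest picture that a camera, given by its name, has taken for a name from the list of things; names that differ only in an ending like _2 or _b are one class to them, and where a whole thing is asked for, a point or a joint stands for the part that bears it (a point fixed in the world has none). Each returns a list of dicts, best first, with "confidence" (0 to 1); they miss things now and then, are a little off and sometimes report something else, mostly with a low value. They report only what shows in the picture. A call takes as long as a camera call. They do not tell look-alikes from the thing itself.
- look_for(query, camera): "bbox" ([left, top, width, height] in pixels, round what is visible of it).
- cut_out(query, camera): "mask" (400x640 bool, what is visible of it) and "bbox" ([left, top, width, height] in pixels, round what is visible of it).
The state is a dict: "time_s": time; "joints": joint angles; "qd": joint speeds; "tau": joint torques, N m; "position": TCP position; "ee_rot": TCP orientation; "contact_force": force on the tool from outside, world axes, zero at the start; "wrist_torque": the same for the moment, N m; "gripper_width": finger opening in m.
Only numpy, scipy, OpenCV 4.12 (cv2) and the standard library are available. Lean on these libraries where they do the work, as an engineer would, in place of code of your own. Each camera call takes 0.05 s, during which the arm holds its last target.

## Working session

There is one attempt and no reset: what is moved stays moved. The work goes in short steps, Python scripts to look and compute and a tool call to move; the robot and the scene stay as the last step left them, time stands still between calls to the robot, and variables do not carry over. Pictures are saved under pics/ and viewed, and the job is handed in when it is done.

Besides the shell and the picture viewer there is one more tool, called after "Request:" by a JSON object that holds its "name" and its "arguments". servo_tool: Moves the arm, as the interface text tells. Its arguments: {"type":"object","properties":{"series":{"type":"string"},"force":{"type":"number"}},"required":["series"]}

```bash
mkdir -p pics; cat > h.py <<'E'
from cell import *
import numpy as np, cv2
def save(img,name,s=1,crop=None):
    if crop: x,y,w,h=crop; img=img[y:y+h,x:x+w]
    img=cv2.resize(img,None,fx=s,fy=s,interpolation=cv2.INTER_CUBIC)
    cv2.imwrite('pics/'+name,img[:,:,::-1])
def K(f):
    F=200/np.tan(np.radians(f['vertical_fov'])/2)
    return np.array([[F,0,f['cx']],[0,F,f['cy']],[0,0,1.]])
def cloud(f):
    v,u=np.mgrid[0:400,0:640]
    p=np.stack([u.ravel(),v.ravel()],1).astype(np.float64).reshape(-1,1,2)
    n=cv2.undistortPoints(p,K(f),np.array(f['distortion'])).reshape(400,640,2)
    z=f['range_z'].astype(float)
    c=np.dstack([n*z[...,None],z])
    w=(c-f['t'])@np.array(f['R'])
    w[z==0]=np.nan
    return w
def proj(f,X):
    r,_=cv2.Rodrigues(np.array(f['R'],float))
    return cv2.projectPoints(np.array(X,float).reshape(-1,3),r,np.array(f['t'],float),K(f),np.array(f['distortion'],float))[0].reshape(-1,2)
E
python3 - <<'E'
from h import *
import pickle
for n in ['scene','top']:
    f=grab_frame(n); save(f['img'],n+'0.png',1.25); pickle.dump(f,open(n+'0.pkl','wb'))
    print(n,np.round(f['R'],3).tolist(),np.round(f['t'],3),f['vertical_fov'],f['distortion'])
    W=cloud(f)
    for q in ['housing','cover','nest','handle_left','handle_left_grip','handle_right_grip','parts_jar','oil_stone','screwdriver','marker']:
        for d in cut_out(q,n)[:3]:
            m=d['mask']; print(q,round(d['confidence'],2),d['bbox'],np.round(np.nanmedian(W[m],0),3))
print(observe()['time_s'])
E
```

```text
scene [[0.79, -0.614, 0.007], [-0.343, -0.451, -0.824], [0.509, 0.648, -0.567]] [-0.412  0.265  0.968] 45.4599682472881 [-0.14662448  0.          0.          0.          0.        ]
housing 0.9 [395.2, 268.6, 17.2, 25.2] [ 0.531 -0.292  0.034]
housing 0.78 [357.0, 261.5, 19.3, 25.3] [ 0.482 -0.218  0.033]
nest 0.92 [287.3, 192.0, 74.7, 43.3] [0.562 0.006 0.031]
handle_left 0.68 [287.7, 196.2, 52.5, 23.2] [0.546 0.042 0.046]
handle_left_grip 0.6 [289.3, 192.7, 51.4, 30.7] [0.544 0.041 0.047]
handle_right_grip 0.57 [308.9, 199.8, 39.7, 28.8] [ 0.57  -0.02   0.047]
parts_jar 0.63 [297.6, 179.0, 14.6, 21.6] [0.582 0.14  0.033]
oil_stone 0.96 [412.8, 232.5, 31.7, 30.3] [ 0.679 -0.231  0.011]
screwdriver 0.61 [234.3, 165.5, 18.0, 23.7] [0.483 0.338 0.015]
marker 0.72 [280.1, 247.2, 46.1, 32.3] [ 0.408 -0.084  0.011]
top [[-0.023, -1.0, 0.005], [-0.975, 0.022, -0.22], [0.22, -0.01, -0.975]] [0.013 0.555 1.208] 45.140739250683005 [0.00447443 0.         0.         0.         0.        ]
housing 0.69 [413.1, 200.3, 17.4, 14.1] [ 0.534 -0.281  0.048]
housing 0.66 [292.5, 178.9, 12.6, 64.1] [0.542 0.042 0.048]
housing 0.65 [389.6, 222.8, 13.1, 10.5] [ 0.485 -0.207  0.05 ]
nest 0.73 [288.9, 167.7, 42.7, 74.0] [0.571 0.02  0.03 ]
nest 0.29 [303.1, 174.1, 26.0, 64.0] [ 0.561 -0.017  0.049]
handle_left 0.54 [292.8, 180.1, 14.4, 58.4] [0.542 0.042 0.048]
handle_left_grip 0.84 [291.6, 177.1, 11.7, 63.5] [0.55  0.042 0.048]
handle_right_grip 0.87 [301.6, 175.0, 27.2, 63.7] [ 0.57  -0.016  0.048]
parts_jar 0.5 [253.0, 181.9, 18.6, 19.2] [0.589 0.152 0.04 ]
oil_stone 0.68 [376.5, 153.6, 36.0, 12.7] [ 0.683 -0.225  0.011]
screwdriver 0.74 [170.7, 228.3, 56.1, 5.3] [0.486 0.345 0.016]
marker 0.8 [323.7, 250.9, 46.7, 12.1] [ 0.41  -0.075  0.013]
marker 0.74 [301.6, 176.1, 28.9, 58.2] [ 0.572 -0.015  0.048]
1.1
```

View pics/scene0.png

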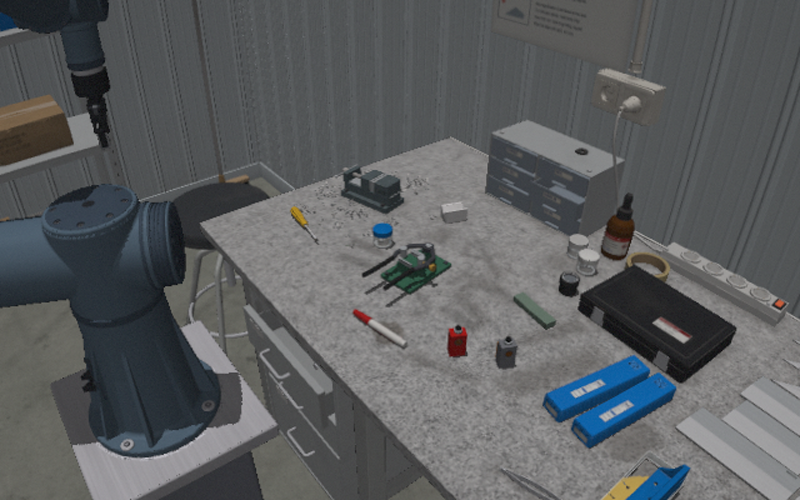

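View pics/top0.png

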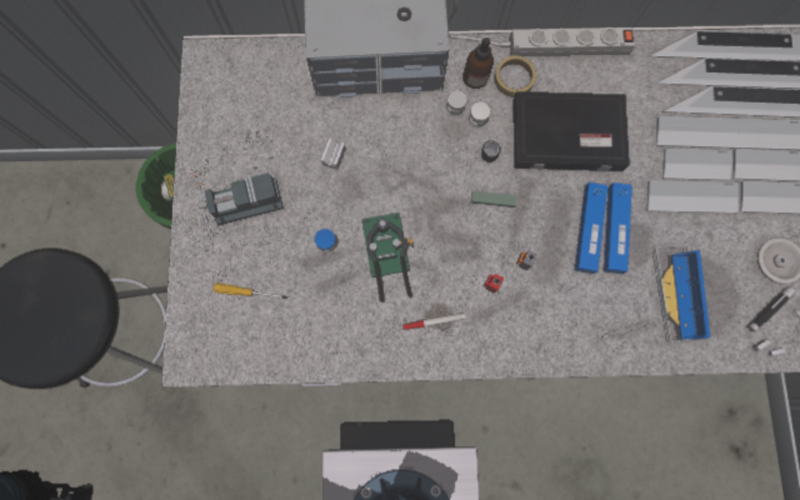

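```bash
python3 - <<'E'
from h import *
import pickle
f=pickle.load(open('scene0.pkl','rb')); 
a=cv2.resize(f['img'][250:310,345:425],None,fx=7,fy=7,interpolation=cv2.INTER_CUBIC)
b=cv2.resize(f['img'][180:250,275:375],None,fx=7,fy=7,interpolation=cv2.INTER_CUBIC)
save(a,'sc_h.png');save(b,'sc_p.png')
f=pickle.load(open('top0.pkl','rb')); save(f['img'],'tp_h.png',8,(375,185,70,60)); save(f['img'],'tp_p.png',6,(270,155,80,95))
E
```

```text
(no output)
```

View pics/sc_h.png

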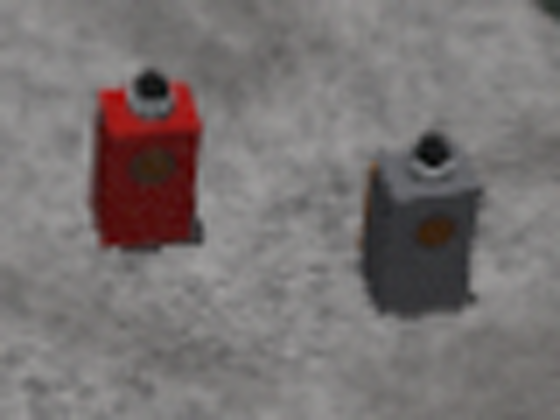

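View pics/tp_h.png

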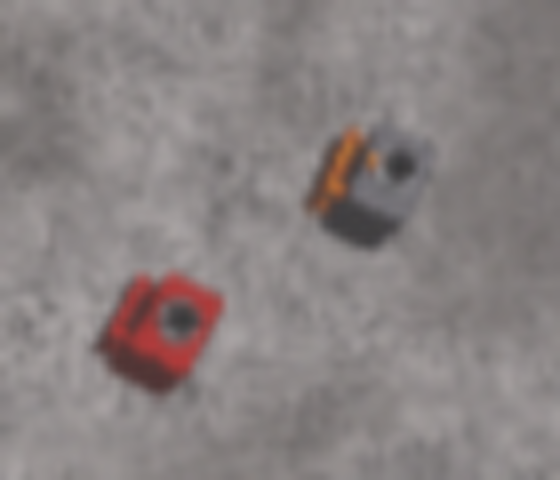

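View pics/tp_p.png

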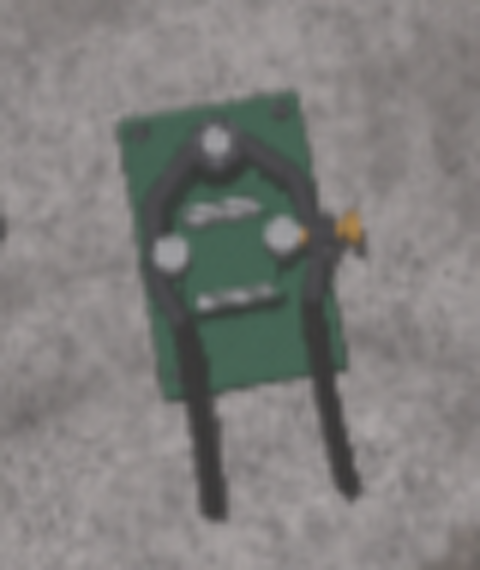

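View pics/sc_p.png

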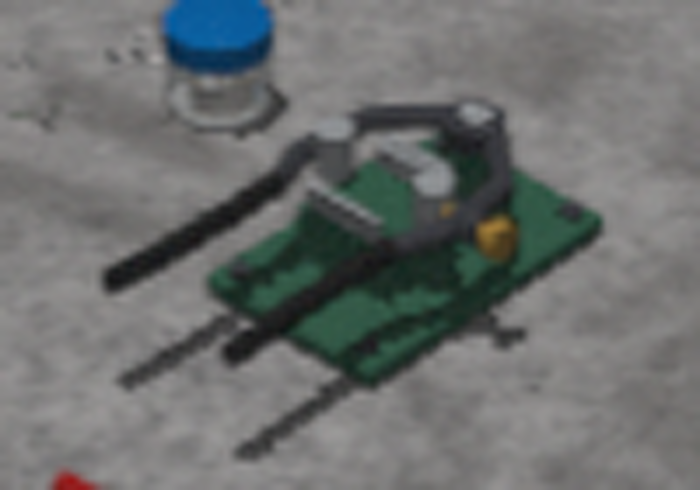

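The grey block with the orange cover is at scene px (404,281) and top px (421,207). The red one at scene px (366,274) and top px (395,228) is the look-alike, so I'll leave it alone. The press's nest is near top px (308,196), its handles point towards the robot, and the brass screw is on its right (-y) side. Next I'll fit both poses.

```bash
cat > fit.py <<'E'
from h import *
import pickle
from scipy.optimize import minimize, least_squares
def box(x0,x1,y0,y1,z0,z1): return [[x,y,z] for x in (x0,x1) for y in (y0,y1) for z in (z0,z1)]
# housing origin frame
HB=[np.array(box(-.015,.015,-.0145,.0075,0,.052)),np.array(box(-.0125,.0125,.0075,.0145,.003,.041)),
    np.array(box(-.005,.005,-.0085,.0015,.052,.063))]
def place(P,x,y,th,z=0):
    c,s=np.cos(th),np.sin(th); return P@np.array([[c,s,0],[-s,c,0],[0,0,1]])+[x,y,z]
def soft(f,crop,hulls,S=6):
    x0,y0,w,h=crop; m=np.zeros((h*S,w*S),np.uint8)
    for P in hulls:
        uv=(proj(f,P)-[x0-.5,y0-.5])*S-.5
        hu=cv2.convexHull(uv.astype(np.float32)).reshape(-1,2)
        cv2.fillConvexPoly(m,np.round(hu*16).astype(np.int32),255,shift=4)
    return cv2.resize(m,(w,h),interpolation=cv2.INTER_AREA)/255.
E
python3 - <<'E'
from fit import *
fs={n:pickle.load(open(n+'0.pkl','rb')) for n in('scene','top')}
for n,f in fs.items():
    W=cloud(f); im=f['img'].astype(int); z=W[...,2]
    r,g,b=im[...,0],im[...,1],im[...,2]
    gm=(g>r+15)&(g>b+4)&(np.hypot(W[...,0]-.58,W[...,1]-.0)<.12)
    print(n,'green n',gm.sum(),'z pct',np.nanpercentile(z[gm],[5,25,50,75,95]).round(4))
    near=(np.hypot(W[...,0]-.58,W[...,1]-.0)<.15)
    hb=z[near&~gm]; print('table z',np.nanpercentile(hb,[10,50]))
    # base rectangle in world, intersect with plane z=zb
    zb=np.nanmedian(z[gm])
    R=np.array(f['R']);t=np.array(f['t']);c=-R.T@t
    def onplane(uv,zp):
        nn=cv2.undistortPoints(np.array(uv,float).reshape(-1,1,2),K(f),np.array(f['distortion'])).reshape(-1,2)
        d=np.c_[nn,np.ones(len(nn))]@R; return c+d*((zp-c[2])/d[:,2])[:,None]
    v,u=np.nonzero(gm); P=onplane(np.c_[u,v],zb)[:,:2].astype(np.float32)
    print('rect',cv2.minAreaRect(P*1000))
    dm=(z>.035)&near&~gm
    print('high pts',dm.sum())
    tall=(z>.02)&(np.hypot(W[...,0]-.53,W[...,1]+.285)<.04)
    print('housing cloud',tall.sum(),np.nanpercentile(W[tall],[2,50,98],axis=0).round(4).tolist())
    if n=='top':
        for nm,sel in (('L',(W[...,1]>.012)),('R',W[...,1]<.012)):
            mm=dm&sel&(W[...,0]<.56)&(r<75); q=W[mm]; print(nm,len(q)); 
            for xx in np.arange(.49,.56,.01):
                k=q[np.abs(q[:,0]-xx)<.005]; print(round(xx,3),np.nanmean(k,0).round(4) if len(k) else 0)
E
```

```text
scene green n 619 z pct [0.0054 0.0077 0.0091 0.0125 0.0339]
table z [-0.56841937 -0.00191843]
rect ((580.0941162109375, 19.267108917236328), (137.15684509277344, 93.068603515625), 9.273276329040527)
high pts 730
housing cloud 256 [[0.5199, -0.3013, 0.022], [0.5315, -0.2918, 0.0456], [0.5494, -0.2734, 0.063]]
top green n 720 z pct [0.0053 0.0079 0.0103 0.0269 0.036 ]
table z [-0.00451226 -0.0008098 ]
rect ((582.7252807617188, 20.003768920898438), (131.7950897216797, 82.81025695800781), 8.68490982055664)
high pts 790
housing cloud 149 [[0.5203, -0.298, 0.022], [0.5347, -0.2815, 0.0488], [0.5527, -0.2668, 0.0628]]
L 134
0.49 [0.4893 0.0339 0.0487]
0.5 [0.4999 0.0353 0.0487]
0.51 [0.5109 0.0384 0.0478]
0.52 [0.5196 0.0389 0.0488]
0.53 [0.5297 0.0411 0.0474]
0.54 [0.5399 0.0449 0.0472]
0.55 [0.55   0.0489 0.0465]
0.56 [0.5576 0.052  0.0453]
R 113
0.49 [ 0.4902 -0.023   0.0473]
0.5 [ 0.4995 -0.0211  0.0483]
0.51 [ 0.5095 -0.0199  0.0488]
0.52 [ 0.52   -0.0185  0.0477]
0.53 [ 0.5301 -0.0166  0.0483]
0.54 [ 0.54   -0.0147  0.0482]
0.55 [ 0.5493 -0.0151  0.0471]
0.56 [ 0.5577 -0.0174  0.0465]
```

```bash
cat > press.py <<'E'
from fit import *
fs={n:pickle.load(open(n+'0.pkl','rb')) for n in('scene','top')}
# name: local xyz
L={'piv':(.05,0,.054),'jl':(0,.024,.054),'wmid':(0,0,.046),'eL':(-.112,.0285,.045),'eR':(-.112,-.0285,.045)}
ob={'top':{'piv':(217,142),'jl':(170,254),'wmid':(230,253),'eL':(214,515),'eR':(348,493)},
'scene':{'piv':(478,112),'jl':(335,130),'wmid':(376,184),'eL':(110,280),'eR':(235,353)}}
cr={'top':(6,270,155),'scene':(7,275,180)}
def res(p,n,full=False):
    s,a,b=cr[n]; out=[]
    for k,v in ob[n].items():
        X=place(np.array([L[k]]),*p); uv=proj(fs[n],X)[0]
        o=np.array(v)/s+[a,b]-.5+.5/s; out.append(uv-o)
    return np.array(out) if full else np.ravel(out)
if __name__=='__main__':
    for ns in (['top'],['scene'],['top','scene']):
        r=least_squares(lambda p:np.concatenate([res(p,n) for n in ns]),[.57,.01,.15],loss='soft_l1')
        print(ns,r.x.round(4),np.degrees(r.x[2]).round(2))
        for n in ns: print(n,dict(zip(ob[n],res(r.x,n,True).round(2).tolist())))
    # housing silhouettes
    for n,f in fs.items():
        pass
E
cat > hous.py <<'E'
from fit import *
def masks(f,n,center,crop):
    W=cloud(f); im=f['img'].astype(int)
    x,y,w,h=crop
    return W[y:y+h,x:x+w],im[y:y+h,x:x+w]
def fit_h(f,crop,init,z=0,mask=None,full=False):
    im=cv2.GaussianBlur(f['img'],(0,0),.01)
    def cost(p): 
        m=soft(f,crop,[place(B,*p,z) for B in HB]); return np.abs(m-mask).sum()
    best=None
    for dth in np.radians(np.arange(-25,26,10)):
        r=minimize(cost,[init[0],init[1],init[2]+dth],method='Nelder-Mead',options=dict(initial_simplex=np.array(init)+[0,0,dth]+np.array([[0,0,0],[.006,0,0],[0,.006,0],[0,0,.15]]),xatol=1e-5,fatol=1e-3))
        if best is None or r.fun<best.fun: best=r
    return best
E
python3 press.py
python3 - <<'E'
from hous import *
fs={n:pickle.load(open(n+'0.pkl','rb')) for n in('scene','top')}
for n,crop in (('scene',(385,258,40,45)),('top',(403,190,38,35))):
    f=fs[n];W=cloud(f);x,y,w,h=crop
    q=[d for d in cut_out('housing',n) if abs(d['bbox'][0]+d['bbox'][2]/2-(404 if n=='scene' else 421))<10]
    m=q[0]['mask'][y:y+h,x:x+w].astype(float)
    zm=((W[y:y+h,x:x+w,2]>.004)).astype(float)
    for nm,mm in (('net',m),('z',zm)):
        r=fit_h(f,crop,[.535,-.285,1.0],mask=mm)
        print(n,nm,mm.sum(),r.x.round(4),np.degrees(r.x[2]).round(1),r.fun)
    im=f['img'].copy()
    img=cv2.resize(im[y:y+h,x:x+w],None,fx=12,fy=12,interpolation=cv2.INTER_CUBIC)
    for B in HB:
        uv=((proj(f,place(B,*r.x))-[x-.5,y-.5])*12-.5)
        cv2.polylines(img,[cv2.convexHull(uv.astype(np.float32)).astype(np.int32)],True,(0,255,0),1)
    save(img,'hfit_%s.png'%n)
E
```

```text
['top'] [0.5691 0.0193 0.1579] 9.05
top {'piv': [-0.68, 0.23], 'jl': [1.56, 0.98], 'wmid': [0.48, 0.26], 'eL': [0.0, -0.59], 'eR': [-1.01, -0.78]}
['scene'] [0.5692 0.0179 0.1555] 8.91
scene {'piv': [-0.82, -0.52], 'jl': [0.21, 1.09], 'wmid': [1.07, -0.46], 'eL': [0.5, 0.38], 'eR': [-1.06, -0.19]}
['top', 'scene'] [0.5692 0.0187 0.1565] 8.97
top {'piv': [-0.44, 0.15], 'jl': [1.78, 0.89], 'wmid': [0.69, 0.18], 'eL': [0.17, -0.67], 'eR': [-0.84, -0.83]}
scene {'piv': [-1.02, -0.67], 'jl': [0.01, 0.95], 'wmid': [0.87, -0.6], 'eL': [0.35, 0.25], 'eR': [-1.21, -0.34]}
scene net 366.0 [ 0.5371 -0.2845  0.9293] 53.2 45.168627450980395
scene z 336.0 [ 0.5397 -0.2833  0.8541] 48.9 56.964705882352945
top net 140.0 [ 0.5376 -0.2836  0.8046] 46.1 43.364705882352936
top z 194.0 [ 0.5374 -0.2842  1.1177] 64.0 47.52156862745098
```

```bash
python3 - <<'E'
import cv2,numpy as np
a=cv2.imread('pics/hfit_scene.png');b=cv2.imread('pics/hfit_top.png')
h=max(a.shape[0],b.shape[0]); c=np.zeros((h,a.shape[1]+b.shape[1],3),np.uint8); c[:a.shape[0],:a.shape[1]]=a;c[:b.shape[0],a.shape[1]:]=b
cv2.imwrite('pics/hfit.png',cv2.resize(c,None,fx=.83,fy=.83))
E
cat > ov.py <<'E'
from press import *
import sys
def circ(cx,cy,r,z): t=np.linspace(0,2*np.pi,33); return np.c_[cx+r*np.cos(t),cy+r*np.sin(t),0*t+z]
def over(f,p,crop,S,name):
    x,y,w,h=crop; img=cv2.resize(f['img'][y:y+h,x:x+w],None,fx=S,fy=S,interpolation=cv2.INTER_CUBIC)
    img=np.clip(img.astype(int)*1.6,0,255).astype(np.uint8)
    def pl(P,c,cl=False):
        uv=(proj(f,place(np.array(P,float),*p))-[x-.5,y-.5])*S-.5
        cv2.polylines(img,[np.round(uv*8).astype(np.int32)],cl,c,1,cv2.LINE_AA,shift=3)
    pl(circ(.05,0,.006,.055),(255,0,0)); pl(circ(0,.024,.008,.054),(255,0,0)); pl(circ(0,-.026,.008,.054),(255,255,0))
    for s in(-1,1):
        pl([(s*.0165,-.015,.046),(s*.0165,.015,.046)],(0,255,255)); pl([(s*.0165,-.015,.034),(s*.0165,.015,.034)],(255,0,255))
        pl([(-.112,s*.0285,.045),(-.05,s*.0285,.045)],(255,255,255))
    pl([(0,0,.034),(.005,0,.034)],(255,0,0));
    save(img,name)
E
python3 - <<'E'
from ov import *
over(fs['top'],[.5692,.0187,.1565],(283,160,52,85),7,'ovt.png')
over(fs['scene'],[.5692,.0187,.1565],(283,185,84,55),9,'ovs.png')
E
```

```text
(no output)
```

View pics/hfit.png

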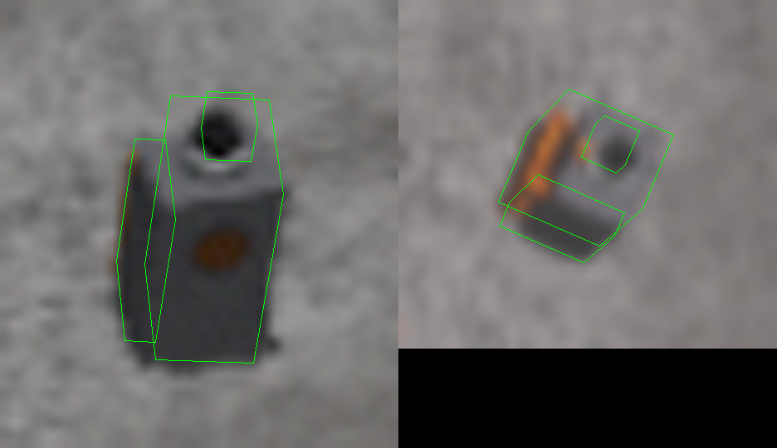

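View pics/ovt.png

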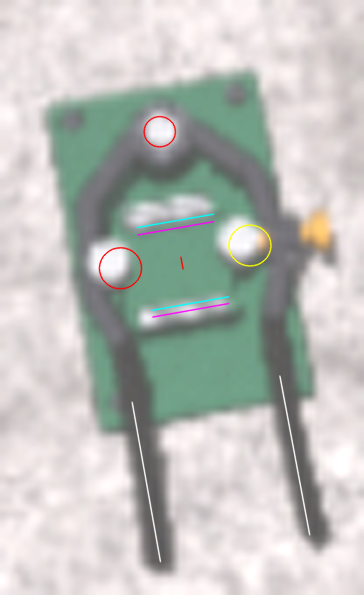

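View pics/ovs.png

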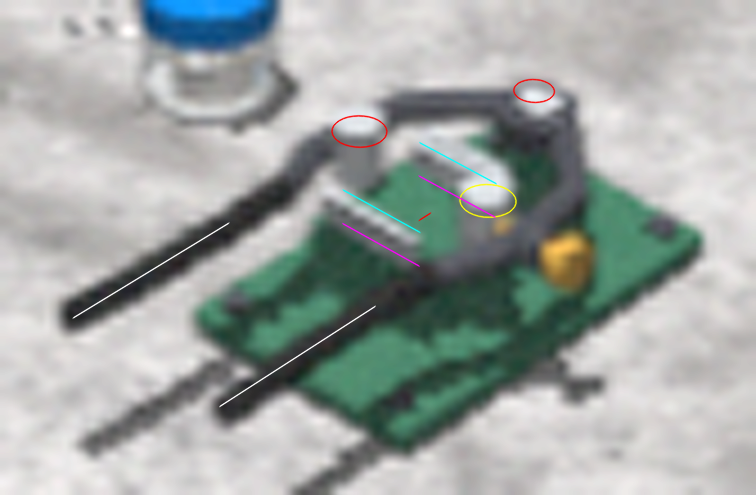

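My housing fit started from a wrong yaw: the cover faces up-left in the top view, so yaw is about -25°. I'll refit from there.

```bash
python3 - <<'E'
from hous import *
fs={n:pickle.load(open(n+'0.pkl','rb')) for n in('scene','top')}
tiles=[]
for n,crop in (('scene',(385,258,40,45)),('top',(403,190,38,35))):
    f=fs[n];W=cloud(f);x,y,w,h=crop
    q=[d for d in cut_out('housing',n) if abs(d['bbox'][0]+d['bbox'][2]/2-(404 if n=='scene' else 421))<10]
    m=q[0]['mask'][y:y+h,x:x+w].astype(float) if q else None
    c=f['img'][y:y+h,x:x+w].astype(float)
    bg=np.median(c.reshape(-1,3),0)
    cm=((np.abs(c-bg).max(2)>28)|(c[...,0]>c[...,2]+25)).astype(np.uint8)
    cm=cv2.morphologyEx(cm,cv2.MORPH_CLOSE,np.ones((3,3)))
    for nm,mm in (('net',m),('z',(W[y:y+h,x:x+w,2]>.004).astype(float))):
        if mm is None: continue
        r=fit_h(f,crop,[.535,-.285,-.45],mask=mm)
        print(n,nm,mm.sum(),r.x.round(4),np.degrees(r.x[2]).round(1),round(r.fun,1))
        img=cv2.resize(f['img'][y:y+h,x:x+w],None,fx=10,fy=10,interpolation=cv2.INTER_CUBIC)
        for B in HB:
            uv=((proj(f,place(B,*r.x))-[x-.5,y-.5])*10-.5)
            cv2.polylines(img,[cv2.convexHull(uv.astype(np.float32)).astype(np.int32)],True,(0,255,0),1)
        tiles.append(cv2.resize(img,(380,300 if 0 else int(380*h/w)))[:400])
H=max(t.shape[0] for t in tiles)
tiles=[cv2.copyMakeBorder(t,0,H-t.shape[0],0,0,0) for t in tiles]
g=np.vstack([np.hstack(tiles[i:i+2]) for i in range(0,len(tiles)-1,2)])
save(g,'hfit2.png',.7)
E
```

```text
scene net 366.0 [ 0.5373 -0.284  -0.5681] -32.5 32.0
scene z 336.0 [ 0.5398 -0.2828 -0.6717] -38.5 47.8
top net 140.0 [ 0.539  -0.2848 -0.7366] -42.2 43.4
top z 194.0 [ 0.5383 -0.2833 -0.5116] -29.3 41.5
```

View pics/hfit2.png

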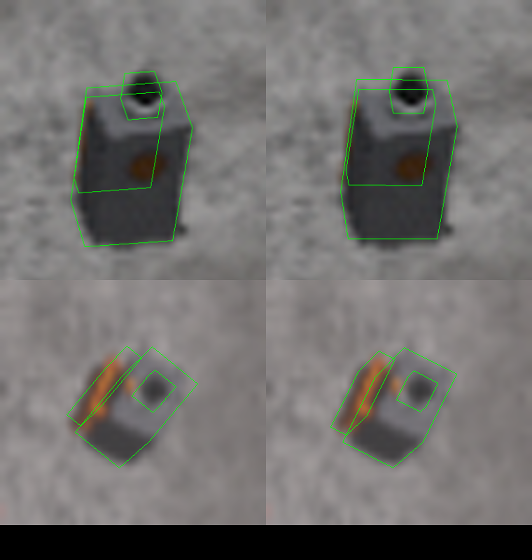

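```bash
python3 - <<'E'
from hous import *
s=observe(); print(np.round(s['ee_rot'],4).tolist(),np.round(s['position'],4),s['time_s'],s['gripper_width'],s['contact_force'])
fs={n:pickle.load(open(n+'0.pkl','rb')) for n in('scene','top')}
tiles=[]
for n,crop in (('scene',(388,262,34,36)),('top',(408,193,30,30))):
  f=fs[n];x,y,w,h=crop
  for th in (-22,-27,-32):
    S=12 if n=='top' else 11
    img=cv2.resize(f['img'][y:y+h,x:x+w],None,fx=S,fy=S,interpolation=cv2.INTER_CUBIC)
    def pl(P,c):
        uv=((proj(f,place(np.array(P),.5375,-.284,np.radians(th)))-[x-.5,y-.5])*S-.5)
        cv2.polylines(img,[np.round(uv*8).astype(np.int32)],True,c,1,cv2.LINE_AA,shift=3)
    for zz in(0,.052): pl([(-.015,-.0145,zz),(.015,-.0145,zz),(.015,.0075,zz),(-.015,.0075,zz)],(0,255,0))
    pl([(-.0125,.0145,.003),(.0125,.0145,.003),(.0125,.0145,.041),(-.0125,.0145,.041)],(255,255,0))
    tiles.append(cv2.resize(img,(260,260)))
save(np.vstack([np.hstack(tiles[:3]),np.hstack(tiles[3:])]),'hyaw.png')
E
```

```text
[[0.2297, 0.9733, -0.0], [0.9733, -0.2297, -0.0], [-0.0, -0.0, -1.0]] [0.1321 0.5596 0.202 ] 1.3 0.08590908675739095 [ 0.76247026  0.08350642 -0.30273013]
```

View pics/hyaw.png

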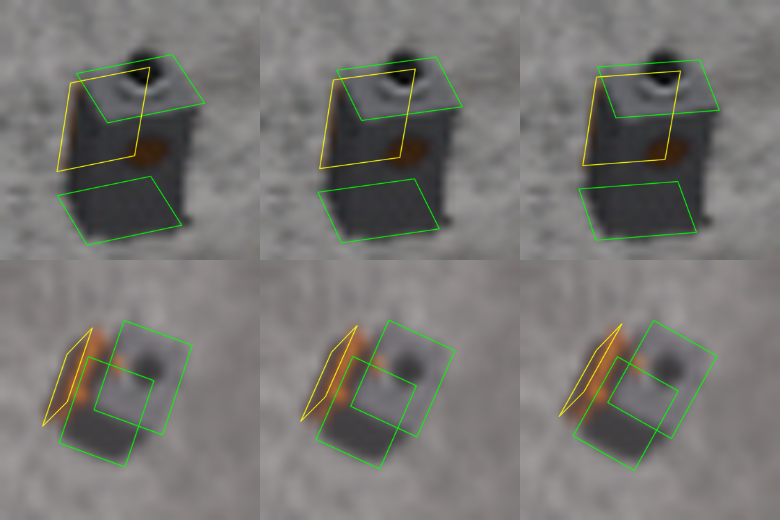

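The two cameras put the housing at about (0.537, -0.2825) with yaw about -27°. I'll move above it now.

Request:
{"name": "servo_tool", "arguments": {"series": "1 0.405 -0.842 -0.08 0 0 -1.81;1 0.405 -0.842 -0.08 0 0 -1.81;1 0.405 -0.842 -0.08 0 0 -1.81;1 0.405 -0.842 -0.08 0 0 -1.81;1 0.405 -0.842 -0.08 0 0 -1.81;1 0.405 -0.842 -0.08 0 0 -1.81;1 0.405 -0.842 -0.08 0 0 -1.81;1 0.405 -0.842 -0.08 0 0 -1.81;1 0.405 -0.842 -0.08 0 0 -1.81;1 0.405 -0.842 -0.08 0 0 -1.81;1 0.405 -0.842 -0.08 0 0 -1.81;1 0.405 -0.842 -0.08 0 0 -1.81;1 0.405 -0.842 -0.08 0 0 -1.81;1 0.405 -0.842 -0.08 0 0 -1.81;1 0.405 -0.842 -0.08 0 0 -1.81;1 0.405 -0.842 -0.08 0 0 -1.81;1 0.405 -0.842 -0.08 0 0 -1.81;1 0.405 -0.842 -0.08 0 0 -1.81;1 0.405 -0.842 -0.08 0 0 -1.81;1 0.405 -0.842 -0.08 0 0 -1.81", "force": 30}}

```text
time_s: 2.97
position: [0.4925, -0.1909, 0.1307]
ee_rot: [[0.891, -0.454, 0.0], [-0.454, -0.891, -0.0], [0.0, -0.0, -1.0]]
contact_force: [0.4, 0.5, 0.2]
gripper_width: 0.0853
```

Request:
{"name": "servo_tool", "arguments": {"series": "1 0.043 -0.09 -0.01 0 0 0;1 0.043 -0.09 -0.01 0 0 0;1 0.043 -0.09 -0.01 0 0 0;1 0.043 -0.09 -0.01 0 0 0"}}

```text
time_s: 3.3
position: [0.5358, -0.2827, 0.1202]
ee_rot: [[0.89, -0.457, 0.0], [-0.457, -0.89, -0.001], [0.001, 0.001, -1.0]]
contact_force: [-0.3, 0.0, -0.1]
gripper_width: 0.0856
```

```bash
python3 - <<'E'
from hous import *
s=observe(); print(np.round(s['position'],4),s['time_s'])
a=grab_frame('scene');b=grab_frame('top')
t=[cv2.resize(a['img'][225:305,355:455],(400,320),interpolation=cv2.INTER_CUBIC),cv2.resize(b['img'][160:240,370:470],(400,320),interpolation=cv2.INTER_CUBIC)]
save(np.hstack(t),'above.png')
E
```

```text
[ 0.5358 -0.2827  0.1202] 3.3
```

View pics/above.png

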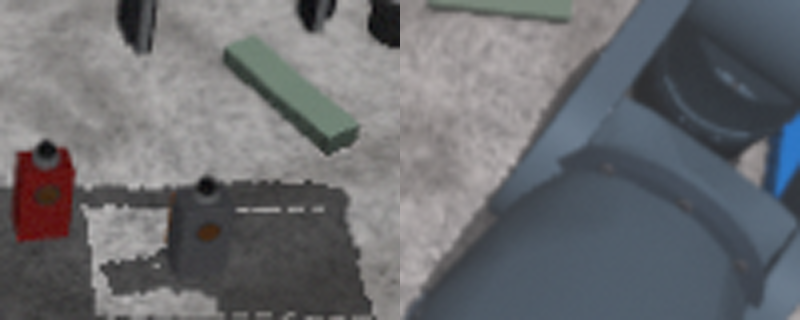

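The scene view shows the fingers straddling the grey housing at crop px (205,230), and the red one is clear of them. I'll descend and grip.

Request:
{"name": "servo_tool", "arguments": {"series": "1 0.001 0 -0.04 0 0 0;1 0.001 0 -0.075 0 0 0;1 0.001 0 -0.095 0 0 0;1 0.001 0 -0.095 0 0 0;1 0.001 0 -0.095 0 0 0"}}

```text
time_s: 3.82
position: [0.5351, -0.2767, 0.0254]
ee_rot: [[0.892, -0.453, -0.002], [-0.453, -0.892, 0.002], [-0.003, -0.001, -1.0]]
contact_force: [0.4, 0.7, 0.0]
gripper_width: 0.0854
```

Request:
{"name": "servo_tool", "arguments": {"series": "-0.1 0 0 0 0 0 0;-0.3 0 0 0 0 0 0;-0.6 0 0 0 0 0 0;-1 0 0 0 0 0 0;-1 0 0 0 0 0 0;-1 0 0 0 0 0 0;-1 0 0 0 0 0 0;-1 0 0 0 0 0 0", "force": 35}}

```text
time_s: 4.48
position: [0.5373, -0.2795, 0.0274]
ee_rot: [[0.891, -0.454, 0.003], [-0.454, -0.891, -0.002], [0.003, 0.0, -1.0]]
contact_force: [2.1, -0.8, 10.8]
gripper_width: 0.0078
```

```bash
python3 - <<'E'
from hous import *
s=observe(); print({k:np.round(v,4).tolist() for k,v in s.items()})
a=grab_frame('scene')
save(a['img'],'g1.png',6,(365,225,90,80))
b=grab_frame('top')
save(b['img'],'g1t.png',6,(375,170,90,80))
E
```

```text
{'time_s': 4.4833, 'joints': [-38.7095, 25.827, 94.3032, 0.0206, 59.681, -11.7231], 'qd': [0.1014, -0.6626, -1.1595, 0.122, -0.2932, -0.0002], 'tau': [-0.6805, -42.5898, -22.2371, -0.3008, 0.4986, -0.0085], 'position': [0.5373, -0.2795, 0.0274], 'ee_rot': [[0.891, -0.4539, 0.0028], [-0.4539, -0.891, -0.0018], [0.0033, 0.0004, -1.0]], 'contact_force': [2.0521, -0.7816, 10.85], 'wrist_torque': [-0.0847, -0.4124, -0.0417], 'gripper_width': 0.0078}
```

View pics/g1.png

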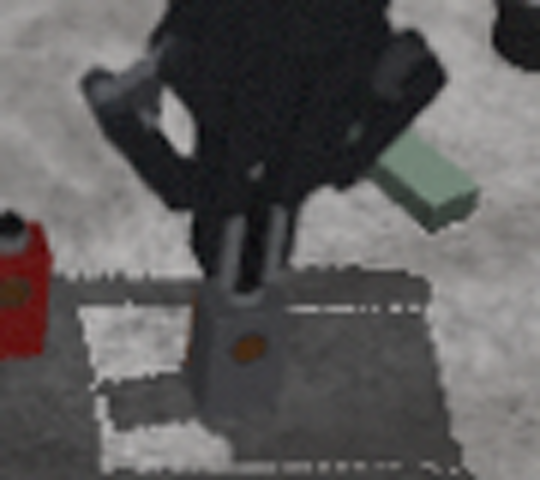

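View pics/g1t.png

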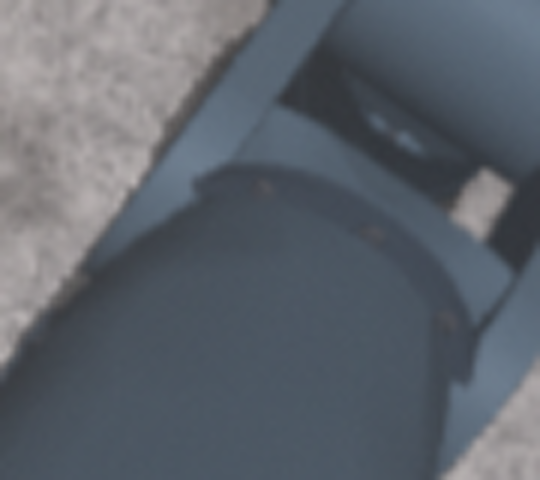

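```bash
python3 - <<'E'
from hous import *
f=grab_frame('scene'); W=cloud(f); s=observe()
p=np.array(s['position']);R=np.array(s['ee_rot'])
print('t',s['time_s'],p.round(4),s['contact_force'],s['gripper_width'])
print('TCP px',proj(f,[p,p-.019*R[:,2],p-.073*R[:,2]]).round(1))
for v,u in((255,402),(262,404),(265,406),(268,406),(272,406),(277,404),(283,406),(290,406),(294,406),(300,406),(262,409),(262,412)):
    print(v,u,W[v,u].round(4),f['img'][v,u])
save(f['img'],'g2.png',14,(385,245,40,55))
E
```

```text
t 4.6333 [ 0.5378 -0.2798  0.0278] [ 2.216742   -0.19504803  7.44629426] 0.008129052432045258
TCP px [[402.6 279.5]
 [403.6 273.3]
 [406.4 254.7]]
255 402 [ 0.5175 -0.2842  0.1141] [28 26 32]
262 404 [ 0.5268 -0.2848  0.0898] [85 87 90]
265 406 [ 0.5446 -0.2774  0.0657] [15 22 20]
268 406 [ 0.5448 -0.2786  0.0576] [17 23 20]
272 406 [ 0.532  -0.2901  0.0617] [12 12 17]
277 404 [ 0.5254 -0.2921  0.0524] [61 60 62]
283 406 [ 0.5289 -0.2973  0.0362] [67 42 18]
290 406 [ 0.5345 -0.2961  0.0102] [66 64 67]
294 406 [ 0.5325 -0.2995  0.0016] [68 69 68]
300 406 [ 0.5248 -0.3081 -0.0054] [70 69 69]
262 409 [ 0.5398 -0.2878  0.0846] [21 21 26]
262 412 [ 0.5436 -0.2928  0.086 ] [72 73 75]
```

View pics/g2.png

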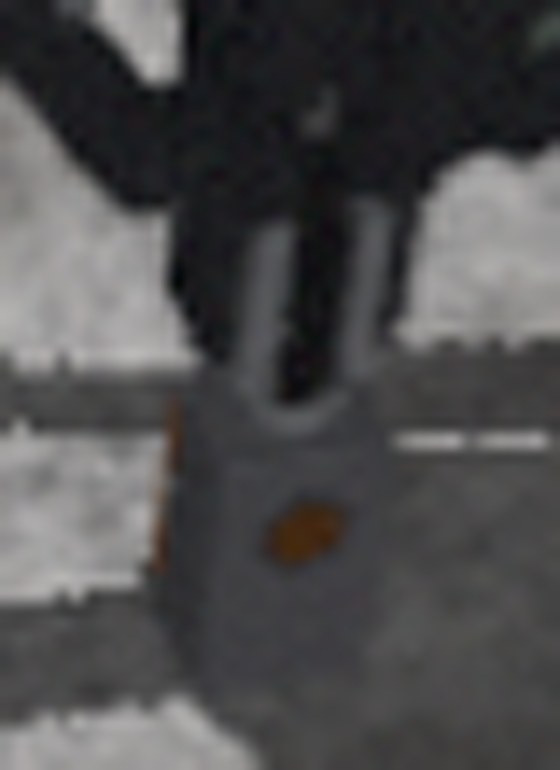

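```bash
python3 - <<'E'
from hous import *
f=pickle.load(open('scene0.pkl','rb'))
for z in (.12,.133,.145,.155,.165):
    c=np.array([.5358,-.2827,z]); a=np.array([.89,-.457,0])*.045
    print(z,proj(f,[c-a,c+a]).round(1).tolist())
f=grab_frame('scene');s=observe();print(s['position'],s['gripper_width'],s['contact_force'])
W=cloud(f)
for v in range(248,276,2): print(v,[tuple(W[v,u].round(3)) for u in (399,403,410,413)])
E
```

```text
0.12 [[387.3, 251.6], [428.1, 246.3]]
0.133 [[387.9, 246.8], [428.9, 241.6]]
0.145 [[388.5, 242.3], [429.7, 237.1]]
0.155 [[388.9, 238.5], [430.4, 233.4]]
0.165 [[389.4, 234.7], [431.1, 229.6]]
[ 0.53782773 -0.27981654  0.02779534] 0.00791142325898801 [ 1.32933831 -0.32072404  7.1210349 ]
248 [(np.float64(0.523), np.float64(-0.269), np.float64(0.12)), (np.float64(0.515), np.float64(-0.286), np.float64(0.136)), (np.float64(0.552), np.float64(-0.275), np.float64(0.109)), (np.float64(0.539), np.float64(-0.293), np.float64(0.128))]
250 [(np.float64(0.526), np.float64(-0.267), np.float64(0.112)), (np.float64(0.517), np.float64(-0.285), np.float64(0.129)), (np.float64(0.553), np.float64(-0.275), np.float64(0.103)), (np.float64(0.54), np.float64(-0.293), np.float64(0.122))]
252 [(np.float64(0.524), np.float64(-0.27), np.float64(0.109)), (np.float64(0.514), np.float64(-0.289), np.float64(0.127)), (np.float64(0.545), np.float64(-0.282), np.float64(0.106)), (np.float64(0.539), np.float64(-0.294), np.float64(0.118))]
254 [(np.float64(0.518), np.float64(-0.276), np.float64(0.111)), (np.float64(0
[... 1906 characters left out ...]
0.278), np.float64(0.064)), (np.float64(0.527), np.float64(-0.285), np.float64(0.067)), (np.float64(0.542), np.float64(-0.292), np.float64(0.064)), (np.float64(0.605), np.float64(-0.253), np.float64(-0.002))]
272 [(np.float64(0.527), np.float64(-0.275), np.float64(0.053)), (np.float64(0.527), np.float64(-0.286), np.float64(0.062)), (np.float64(0.551), np.float64(-0.286), np.float64(0.048)), (np.float64(0.599), np.float64(-0.259), np.float64(-0.001))]
274 [(np.float64(0.524), np.float64(-0.278), np.float64(0.052)), (np.float64(0.529), np.float64(-0.286), np.float64(0.055)), (np.float64(0.543), np.float64(-0.293), np.float64(0.051)), (np.float64(0.594), np.float64(-0.263), np.float64(-0.001))]
```

```bash
python3 - <<'E'
from hous import *
f=pickle.load(open('scene0.pkl','rb')); W=cloud(f)
p=np.array([.1321,.5596,.202]);ax=np.array([.2297,.9733,0])
c=[p,p+[0,0,.013]-ax*.043,p+[0,0,.013]+ax*.043,p+[0,0,.073],p+[0,0,.15]]
uv=proj(f,c); print(uv.round(1))
x,y,w,h=45,20,70,110
img=cv2.resize(f['img'][y:y+h,x:x+w],None,fx=5,fy=5,interpolation=cv2.INTER_CUBIC)
img=np.clip(img.astype(int)*2,0,255).astype(np.uint8)
for q,col in zip(uv,((255,0,0),(0,255,0),(0,255,0),(255,255,0),(255,0,255))):
    cv2.circle(img,tuple(int(v) for v in (q-[x-.5,y-.5])*5),4,col,-1)
save(img,'st.png')
for v in range(60,125,4): print(v,[tuple(W[v,u].round(3).tolist()) for u in (70,76,80,84)])
E
```

```text
[[ 87.4 125.3]
 [ 86.6 127.3]
 [ 85.9 115.2]
 [ 81.2 101.3]
 [ 74.6  74.6]]
60 [(0.124, 0.528, 0.402), (0.139, 0.523, 0.4), (0.149, 0.527, 0.396), (0.161, 0.535, 0.392)]
64 [(0.121, 0.52, 0.394), (0.136, 0.525, 0.389), (0.147, 0.529, 0.386), (0.158, 0.535, 0.381)]
68 [(0.119, 0.525, 0.383), (0.134, 0.523, 0.38), (0.144, 0.523, 0.377), (0.155, 0.529, 0.373)]
72 [(0.117, 0.527, 0.372), (0.131, 0.521, 0.37), (0.142, 0.525, 0.366), (0.152, 0.525, 0.363)]
76 [(0.114, 0.521, 0.364), (0.129, 0.523, 0.359), (0.154, 0.61, 0.329), (0.405, 1.979, -0.118)]
80 [(0.119, 0.573, 0.336), (0.126, 0.521, 0.349), (0.142, 0.554, 0.336), (0.401, 1.983, -0.142)]
84 [(0.113, 0.55, 0.333), (0.12, 0.499, 0.346), (0.13, 0.499, 0.344), (0.155, 0.587, 0.311)]
88 [(0.11, 0.544, 0.325), (0.117, 0.491, 0.339), (0.126, 0.487, 0.337), (0.145, 0.541, 0.316)]
92 [(0.299, 1.904, -0.161), (0.115, 0.493, 0.328), (0.124, 0.492, 0.325), (0.139, 0.52, 0.312)]
96 [(0.283, 1.83, -0.157), (0.111, 0.488, 0.319), (0.121, 0.485, 0.317), (0.135, 0.514, 0.304)]
100 [(0.271, 1.783, -0.161), (0.11, 0.498, 0.305), (0.135, 0.596, 0.266), (0.128, 0.487, 0.303)]
104 [(0.258, 1.722, -0.159), (0.107, 0.496, 0.296), (0.116, 0.488, 0.296), (0.126, 0.487, 0.293)]
108 [(0.246, 1.673, -0.161), (0.27, 1.637, -0.156), (0.117, 0.508, 0.277), (0.127, 0.512, 0.273)]
112 [(0.234, 1.619, -0.16), (0.259, 1.597, -0.16), (0.113, 0.503, 0.268), (0.124, 0.505, 0.264)]
116 [(0.222, 1.568, -0.16), (0.249, 1.563, -0.167), (0.112, 0.514, 0.253), (0.121, 0.507, 0.253)]
120 [(0.213, 1.533, -0.166), (0.243, 1.553, -0.182), (0.26, 1.542, -0.184), (0.279, 1.547, -0.192)]
124 [(0.21, 1.549, -0.192), (0.292, 1.949, -0.369), (0.312, 1.938, -0.371), (0.342, 1.995, -0.402)]
```

View pics/st.png

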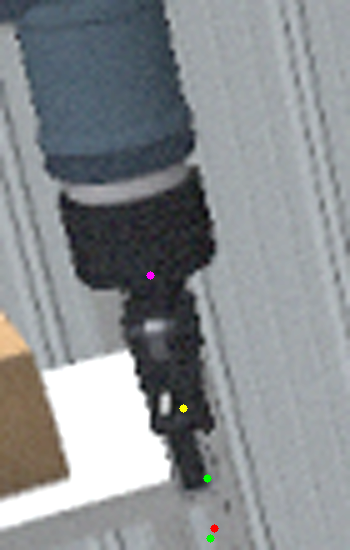

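The tips closed on the stub instead of the sides. The pictures show the fingertips about 25 mm above the reported TCP, both here and in the start picture, so the true tool is shorter than stated or mis-zeroed. I'll open, rise and calibrate that offset by camera.

Request:
{"name": "servo_tool", "arguments": {"series": "-0.4 0 0 0.002 0 0 0;0.2 0 0 0.004 0 0 0;1 0 0 0.006 0 0 0;1 0 0 0.02 0 0 0;1 0 0 0.055 0 0 0;1 0 0 0.075 0 0 0;1 0 0 0.075 0 0 0;1 0 0 0.075 0 0 0"}}

```text
time_s: 5.35
position: [0.5366, -0.2792, 0.1021]
ee_rot: [[0.891, -0.454, 0.002], [-0.454, -0.891, -0.002], [0.002, 0.001, -1.0]]
contact_force: [-0.5, -0.4, -0.4]
gripper_width: 0.0855
```

```bash
python3 - <<'E'
from hous import *
f=grab_frame('scene');s=observe();p=np.array(s['position']);R=np.array(s['ee_rot']);print(p,s['gripper_width'],s['contact_force'],s['joints'])
pickle.dump((f,s),open('cal1.pkl','wb'))
W=cloud(f); x,y,w,h=370,205,75,95
img=cv2.resize(f['img'][y:y+h,x:x+w],None,fx=6,fy=6,interpolation=cv2.INTER_CUBIC)
img=np.clip(img.astype(int)*2,0,255).astype(np.uint8)
for s_ in(-1,1):
  for dy in (-.011,.011):
    for dz,col in((.013,(255,0,0)),(.038,(0,255,0))):
      uv=proj(f,[p+R[:,0]*s_*.043+R[:,1]*dy-R[:,2]*dz])[0]
      cv2.circle(img,tuple(int(v) for v in (uv-[x-.5,y-.5])*6),3,col,-1)
save(img,'cal1.png')
E
```

```text
[ 0.53563527 -0.27835924  0.1005295 ] 0.08551506927275698 [-1.03059194 -0.72514955 -0.19193191] [-3.87117046e+01  2.00106690e+01  9.25584320e+01 -3.03743285e-03
  6.74620598e+01 -1.17248113e+01]
```

View pics/cal1.png

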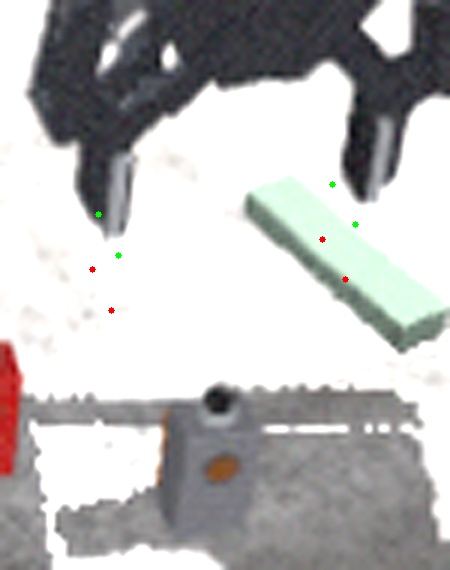

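```bash
python3 - <<'E'
from hous import *
f,s=pickle.load(open('cal1.pkl','rb')); W=cloud(f);p=np.array(s['position']);R=np.array(s['ee_rot'])
L=(W-p)@R  # tool coords
for nm,sel in (('left',(slice(225,248),slice(378,394))),('right',(slice(222,242),slice(424,442)))):
    A=L[sel].reshape(-1,3);Z=W[sel].reshape(-1,3)[:,2]; k=(Z>.09)&(Z<.2); A=A[k]
    print(nm,k.sum(),'max tool z (tip)',np.sort(A[:,2])[-6:].round(4),'x range',np.percentile(A[:,0],[2,50,98]).round(4),'y',np.percentile(A[:,1],[2,50,98]).round(4))
for v in range(228,248,2): print(v,[tuple((L[v,u]*1000).round(0).tolist()) for u in (385,387,389,390,391)])
for v in range(224,242,2): print(v,[tuple((L[v,u]*1000).round(0).tolist()) for u in (428,430,432,434,436)])
E
```

```text
left 198 max tool z (tip) [-0.0475 -0.0466 -0.0466 -0.0466 -0.0442 -0.0439] x range [-0.0704 -0.0509 -0.0414] y [-0.0046  0.0101  0.0141]
right 155 max tool z (tip) [-0.0462 -0.0459 -0.0454 -0.0453 -0.0442 -0.0438] x range [0.0425 0.0448 0.0567] y [-0.0106  0.0074  0.0133]
228 [(-55.0, 6.0, -85.0), (-53.0, 12.0, -89.0), (-50.0, 14.0, -91.0), (-46.0, 9.0, -86.0), (-44.0, 11.0, -88.0)]
230 [(-54.0, 6.0, -80.0), (-53.0, 13.0, -85.0), (-49.0, 13.0, -85.0), (-46.0, 12.0, -84.0), (-43.0, 9.0, -81.0)]
232 [(-54.0, 6.0, -75.0), (-50.0, 7.0, -75.0), (-47.0, 11.0, -78.0), (-44.0, 9.0, -76.0), (-43.0, 10.0, -76.0)]
234 [(-54.0, 7.0, -70.0), (-50.0, 8.0, -70.0), (-47.0, 10.0, -72.0), (-45.0, 12.0, -73.0), (-43.0, 11.0, -72.0)]
236 [(-53.0, 7.0, -65.0), (-49.0, 8.0, -65.0), (-48.0, 15.0, -71.0), (-44.0, 10.0, -67.0), (-42.0, 11.0, -67.0)]
238 [(-53.0, 6.0, -59.0), (-48.0, 6.0, -59.0), (-46.0, 12.0, -63.0), (-44.0, 10.0, -61.0), (-42.0, 12.0, -62.0)]
240 [(-53.0, 9.0, -57.0), (-48.0, 6.0, -53.0), (-45.0, 11.0, -57.0), (-42.0, 8.0, -54.0), (33.0, -170.0, 103.0)]
242 [(-52.0, 7.0, -50.0), (-48.0, 8.
[... 620 characters left out ...]
.0, -71.0)]
230 [(44.0, -4.0, -58.0), (44.0, 5.0, -65.0), (45.0, 13.0, -70.0), (52.0, 8.0, -66.0), (57.0, 7.0, -64.0)]
232 [(44.0, -1.0, -55.0), (43.0, 8.0, -62.0), (46.0, 11.0, -64.0), (53.0, 8.0, -60.0), (158.0, -176.0, 101.0)]
234 [(44.0, 1.0, -51.0), (44.0, 8.0, -56.0), (47.0, 11.0, -58.0), (54.0, 7.0, -54.0), (155.0, -169.0, 101.0)]
236 [(43.0, 4.0, -48.0), (44.0, 10.0, -52.0), (48.0, 11.0, -53.0), (147.0, -163.0, 101.0), (151.0, -160.0, 100.0)]
238 [(129.0, -158.0, 101.0), (45.0, 9.0, -47.0), (140.0, -158.0, 103.0), (144.0, -154.0, 101.0), (150.0, -155.0, 102.0)]
240 [(126.0, -151.0, 102.0), (130.0, -148.0, 101.0), (137.0, -150.0, 103.0), (142.0, -149.0, 103.0), (146.0, -146.0, 101.0)]
```

```bash
python3 - <<'E'
from hous import *
f,s=pickle.load(open('cal1.pkl','rb')); W=cloud(f)
m=np.zeros((400,640),bool);m[270:296,393:416]=True
th=np.radians(-27);R=np.array([[np.cos(th),-np.sin(th)],[np.sin(th),np.cos(th)]])
P=W[m]; l=(P[:,:2]-[.537,-.2825])@R
k=(P[:,2]>.012)&(np.abs(l).max(1)<.03)
fr=k&(l[:,1]<-.008)&(P[:,2]<.045)
print('front n',fr.sum())
A=np.c_[l[fr,0],np.ones(fr.sum())]; c=np.linalg.lstsq(A,l[fr,1],rcond=None)[0]; print('front plane slope deg',np.degrees(np.arctan(c[0])),'y at0',c[1]*1000)
print('x range front',np.percentile(l[fr,0],[1,5,50,95,99])*1000)
tp=k&(P[:,2]>.047)&(P[:,2]<.056); print('top',tp.sum(),np.percentile(l[tp],[2,50,98],axis=0)*1000)
st=k&(P[:,2]>.057); print('stub',st.sum(),l[st].mean(0)*1000,P[st][:,2].max())
s=observe(); print(s['position'])
E
```

```text
front n 143
front plane slope deg -1.7141000170560996 y at0 -14.298717222632368
x range front [-13.29632671 -12.73585399  -0.9193579   13.25576781  14.54412793]
top 85 [[-13.10390955 -15.86952929]
 [ -3.58889498  -8.33569538]
 [ 14.59216875   5.83032463]]
stub 21 [ 0.08482985 -6.31714432] 0.06400290047651169
[ 0.53563527 -0.27835924  0.1005295 ]
```

Request:
{"name": "servo_tool", "arguments": {"series": "1 0.001 -0.005 -0.025 0 0 0;1 0.001 -0.005 -0.045 0 0 0;1 0.001 -0.005 -0.045 0 0 0;1 0.001 -0.005 -0.045 0 0 0"}}

```text
time_s: 5.73
position: [0.5349, -0.282, 0.0531]
ee_rot: [[0.891, -0.454, -0.005], [-0.454, -0.891, 0.004], [-0.006, -0.001, -1.0]]
contact_force: [-0.6, -0.5, 1.0]
gripper_width: 0.0854
```

Request:
{"name": "servo_tool", "arguments": {"series": "1 0.001 -0.001 -0.03 0 0 0;1 0.001 -0.001 -0.05 0 0 0;1 0.001 -0.001 -0.061 0 0 0;1 0.001 -0.001 -0.061 0 0 0;1 0.001 -0.001 -0.061 0 0 0"}}

```text
time_s: 6.15
position: [0.538, -0.2845, -0.0048]
ee_rot: [[0.891, -0.454, -0.0], [-0.454, -0.891, 0.0], [-0.001, -0.0, -1.0]]
contact_force: [0.1, 0.9, 0.4]
gripper_width: 0.0851
```

```bash
python3 - <<'E'
from hous import *
f=grab_frame('scene');s=observe();print(s['position'],s['contact_force'])
f=grab_frame('scene');s=observe();print(s['position'],s['contact_force'])
save(f['img'],'d1.png',6,(365,225,90,80))
E
```

```text
[ 0.53871544 -0.28510275 -0.00390816] [-0.58151265  0.13363579 -0.37681356]
[ 0.53909545 -0.28542326 -0.00339459] [-0.31049581  0.05837405  0.2908221 ]
```

View pics/d1.png

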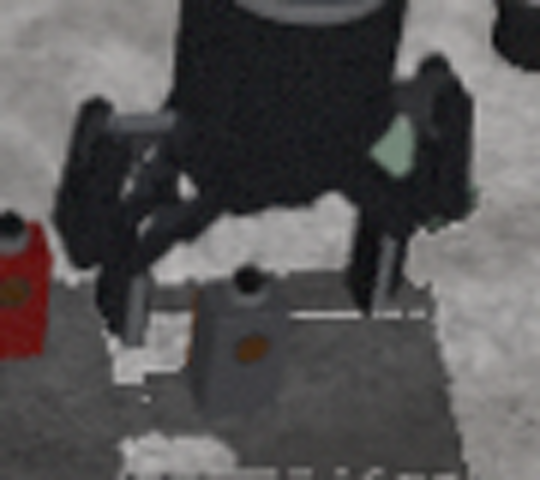

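Request:
{"name": "servo_tool", "arguments": {"series": "0.4 -0.001 0.001 -0.002 0 0 0;0 -0.001 0.001 -0.002 0 0 0;-0.3 -0.001 0.001 -0.002 0 0 0;-0.6 -0.001 0.001 -0.002 0 0 0;-1 -0.001 0.001 -0.002 0 0 0;-1 -0.001 0.001 -0.002 0 0 0;-1 -0.001 0.001 -0.002 0 0 0;-1 -0.001 0.001 -0.002 0 0 0", "force": 35}}

```text
time_s: 6.92
position: [0.5373, -0.2838, -0.0066]
ee_rot: [[0.891, -0.454, 0.001], [-0.454, -0.891, -0.0], [0.001, 0.0, -1.0]]
contact_force: [-0.2, 0.9, 4.6]
gripper_width: 0.0296
```

```bash
python3 - <<'E'
from hous import *
f=grab_frame('scene');s=observe();print(s['position'],s['contact_force'],s['gripper_width'],np.round(s['ee_rot'],3).tolist())
save(f['img'],'d2.png',6,(365,225,90,80))
E
```

```text
[ 0.53728195 -0.28379837 -0.00662249] [-0.55010606  0.91963013  5.82338665] 0.029492865233382657 [[0.891, -0.454, 0.001], [-0.454, -0.891, -0.0], [0.001, 0.0, -1.0]]
```

View pics/d2.png

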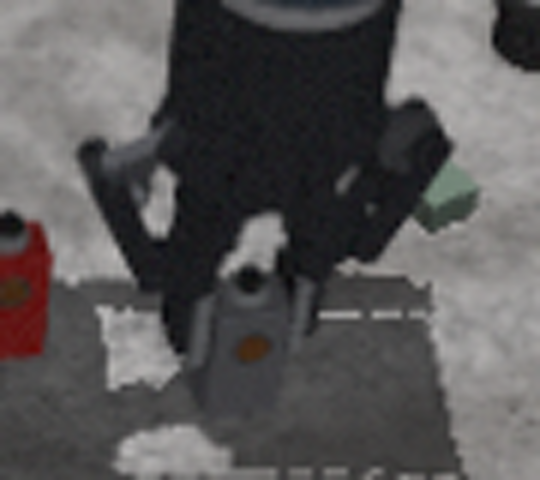

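Gripped at 29.5 mm. I'll lift, carry it over the press and turn it to the press's yaw.

Request:
{"name": "servo_tool", "arguments": {"series": "-1 0 0 0.03 0 0 0;-1 0 0 0.07 0 0 0;-1 0 0 0.11 0 0 0;-1 0.005 0.03 0.11 0 0 0.1;-1 0.01 0.07 0.11 0 0 0.2;-1 0.015 0.11 0.11 0 0 0.3;-1 0.02 0.15 0.11 0 0 0.4;-1 0.025 0.19 0.11 0 0 0.5;-1 0.028 0.23 0.11 0 0 0.6;-1 0.03 0.26 0.11 0 0 0.628;-1 0.031 0.285 0.11 0 0 0.628;-1 0.032 0.302 0.11 0 0 0.628;-1 0.032 0.302 0.11 0 0 0.628;-1 0.032 0.302 0.11 0 0 0.628;-1 0.032 0.302 0.11 0 0 0.628;-1 0.032 0.302 0.11 0 0 0.628"}}

```text
time_s: 8.3
position: [0.5688, 0.0173, 0.1026]
ee_rot: [[0.988, 0.155, -0.001], [0.155, -0.988, -0.0], [-0.001, 0.0, -1.0]]
contact_force: [0.1, -0.2, -1.5]
gripper_width: 0.0295
```

```bash
python3 - <<'E'
from hous import *
for i in range(6):
    f=grab_frame('scene');s=observe();print(s['time_s'],np.round(s['position'],4),s['contact_force'],s['gripper_width'])
print(np.round(s['ee_rot'],3).tolist())
b=grab_frame('top'); pickle.dump((f,b,s),open('hold1.pkl','wb'))
save(f['img'],'e1.png',6,(275,150,110,90)); save(b['img'],'e1t.png',6,(270,155,80,95))
E
```

```text
8.35 [0.5689 0.0172 0.1027] [-0.00139412  0.69896969 -0.97254871] 0.029348916358517482
8.4 [0.569  0.0172 0.1028] [-1.24626939  0.570952   -1.18100624] 0.029228650393612665
8.45 [0.5689 0.0173 0.1028] [-0.17588594  0.53506293 -2.23032631] 0.029178172417013818
8.5 [0.569  0.0175 0.1029] [-0.27154293 -0.98105116 -2.48532538] 0.029435363486172095
8.55 [0.569  0.0176 0.1029] [-0.22741726 -0.40426927 -2.59992866] 0.029373442901095607
8.6 [0.569  0.0178 0.1029] [-0.48214278  0.40413673 -1.49126527] 0.029440817098446783
[[0.988, 0.155, -0.0], [0.155, -0.988, -0.0], [-0.0, 0.0, -1.0]]
```

View pics/e1.png

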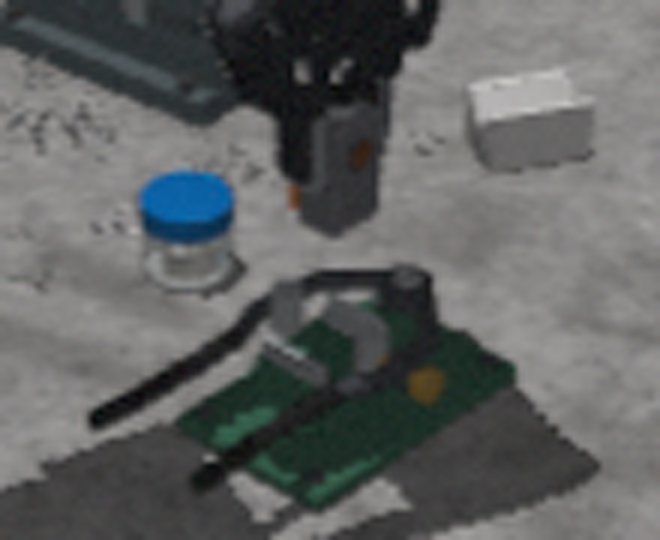

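```bash
python3 - <<'E'
from hous import *
f,b,s=pickle.load(open('hold1.pkl','rb'))
th=np.radians(8.97);R=np.array([[np.cos(th),-np.sin(th)],[np.sin(th),np.cos(th)]]);N=np.array([.5692,.0187])
W=cloud(f); l=np.dstack([(W[...,:2]-N)@R,W[...,2]])
m=np.zeros((400,640),bool);m[165:192,320:342]=True
P=l[m];k=(P[:,2]>.112)&(P[:,2]<.16)&(np.abs(P[:,:2]).max(1)<.025);P=P[k]
fr=P[P[:,1]<-.011+.002]
print(len(P),'housing held x rng',np.percentile(P[:,0],[2,50,98])*1000,'y',np.percentile(P[:,1],[2,50,98])*1000,'zmin',np.percentile(l[m][np.abs(l[m][:,:2]).max(1)<.025][:,2],[1,5]))
c=np.polyfit(fr[:,0],fr[:,1],1);print('front',len(fr),np.degrees(c[0]),c[1]*1000, 'TCP local',(np.array(s['position'][:2])-N)@R*1000)
f0=pickle.load(open('scene0.pkl','rb'));W0=cloud(f0);l0=np.dstack([(W0[...,:2]-N)@R,W0[...,2]])
t0=pickle.load(open('top0.pkl','rb'));T0=cloud(t0);lt=np.dstack([(T0[...,:2]-N)@R,T0[...,2]])
for nm,L,im in(('scene',l0,f0['img']),('top',lt,t0['img'])):
    br=im.max(2)>100; br=im.min(2)>95
    for q,sel in (('rollerL',(L[...,1]>.01)&(L[...,1]<.04)&(np.abs(L[...,0])<.015)),('rollerR',(L[...,1]<-.01)&(L[...,1]>-.045)&(np.abs(L[...,0])<.015)),
      ('wall-',(L[...,0]<-.012)&(L[...,0]>-.03)&(np.abs(L[...,1])<.02)),('wall+',(L[...,0]>.012)&(L[...,0]<.03)&(np.abs(L[...,1])<.02)),('pivot',(np.abs(L[...,0]-.05)<.012)&(np.abs(L[...,1])<.012))):
        k=sel&br&(L[...,2]>.036)&(L[...,2]<.06)
        if k.sum()>2: print(nm,q,k.sum(),'mean',(L[k].mean(0)*1000).round(1),'rng',(np.percentile(L[k],[5,95],axis=0)*1000).round(1).tolist())
E
```

```text
233 housing held x rng [-22.96682505 -10.18963069  18.57898906] y [-17.26806196 -13.06854829   5.08140191] zmin [0.1093521  0.11340216]
front 182 -0.9911472880210224 -13.637392085372202 TCP local [-0.34670653 -0.8574557 ]
scene rollerL 19 mean [ 2.8 28.7 52. ] rng [[-3.3, 19.7, 43.0], [10.4, 36.1, 55.5]]
scene rollerR 18 mean [  3.  -21.8  54.1] rng [[-2.9, -26.7, 52.2], [8.0, -14.2, 56.2]]
scene wall- 10 mean [-20.1   1.5  45.4] rng [[-21.7, -10.5, 42.7], [-16.6, 15.3, 47.6]]
scene wall+ 25 mean [20.8  5.7 44.4] rng [[16.4, -8.0, 41.7], [25.6, 17.7, 46.8]]
scene pivot 14 mean [54.2  0.8 49.9] rng [[48.7, -4.8, 48.1], [61.5, 9.1, 51.2]]
top rollerL 32 mean [ 3.8 28.2 53.3] rng [[-2.7, 22.2, 47.4], [11.0, 34.8, 57.4]]
top rollerR 33 mean [  3.9 -22.4  53.3] rng [[-2.3, -29.1, 49.7], [10.4, -15.6, 57.0]]
top wall- 25 mean [-18.1   2.9  45.7] rng [[-20.5, -11.6, 42.1], [-14.9, 17.8, 49.9]]
top wall+ 37 mean [21.3  1.8 44.2] rng [[18.6, -12.7, 39.5], [24.7, 15.3, 49.0]]
top pivot 27 mean [51.6 -0.9 50.1] rng [[44.9, -7.2, 46.0], [57.8, 4.9, 53.7]]
```

View pics/e1t.png

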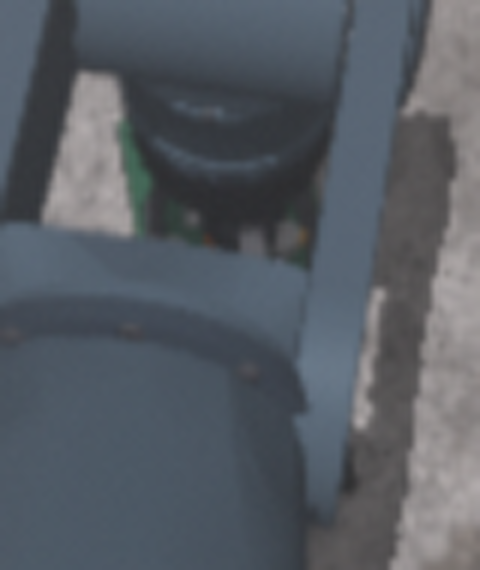

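Request:
{"name": "servo_tool", "arguments": {"series": "-1 0.001 0.0015 -0.02 0 0 0;-1 0.001 0.0015 -0.04 0 0 0;-1 0.001 0.0015 -0.05 0 0 0;-1 0.001 0.0015 -0.05 0 0 0;-1 0.001 0.0015 -0.05 0 0 0;-1 0.001 0.0015 -0.05 0 0 0;-1 0.001 0.0015 -0.05 0 0 0;-1 0.001 0.0015 -0.05 0 0 0"}}

```text
time_s: 9.32
position: [0.5709, 0.0198, 0.0541]
ee_rot: [[0.988, 0.156, 0.002], [0.156, -0.988, -0.0], [0.002, 0.001, -1.0]]
contact_force: [-0.1, 0.2, -2.0]
gripper_width: 0.0292
```

```bash
python3 - <<'E'
from hous import *
for i in range(3):
    f=grab_frame('scene');s=observe();print(s['time_s'],np.round(s['position'],4),s['contact_force'])
pickle.dump((f,s),open('hold2.pkl','wb'))
x,y,w,h=290,165,75,70
img=cv2.resize(f['img'][y:y+h,x:x+w],None,fx=8,fy=8,interpolation=cv2.INTER_CUBIC)
save(np.clip(img.astype(int)*1.8,0,255).astype(np.uint8),'e2.png')
E
```

```text
9.3667 [0.5707 0.0198 0.0539] [-0.28851997  0.31001523 -2.28592034]
9.4167 [0.5706 0.0198 0.0537] [ 0.4810849  -0.49001404 -1.67999811]
9.4667 [0.5704 0.0199 0.0535] [-0.43498819 -0.43594658 -1.69943953]
```

View pics/e2.png

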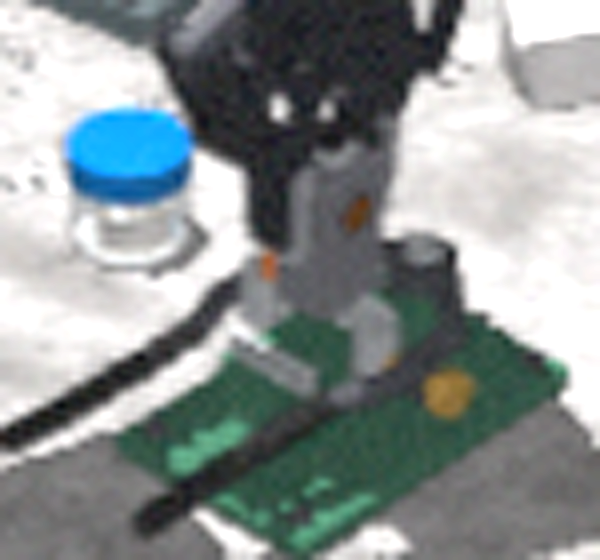

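```bash
cat > ov2.py <<'E'
from hous import *
def circ(cx,cy,r,z): t=np.linspace(0,2*np.pi,33); return np.c_[cx+r*np.cos(t),cy+r*np.sin(t),0*t+z]
def draw(f,nest,hp,crop,S,name,rR=.026,gain=1.8):
    x,y,w,h=crop
    img=cv2.resize(f['img'][y:y+h,x:x+w],None,fx=S,fy=S,interpolation=cv2.INTER_CUBIC)
    img=np.clip(img.astype(int)*gain,0,255).astype(np.uint8)
    def pl(P,c,q,z=0,cl=True):
        uv=(proj(f,place(np.array(P,float),*q,z))-[x-.5,y-.5])*S-.5
        cv2.polylines(img,[np.round(uv*8).astype(np.int32)],cl,c,1,cv2.LINE_AA,shift=3)
    for yy,c in((.024,(255,0,0)),(-rR,(255,0,0))):
        for z in (.035,.055): pl(circ(0,yy,.008,z),c,nest)
    pl(circ(.05,0,.006,.053),(255,0,0),nest)
    for s in(-1,1): pl([(s*.0165,-.015,.034),(s*.0165,.015,.034),(s*.0195,.015,.046),(s*.0195,-.015,.046)],(0,0,255),nest)
    if hp is not None:
        for zz in(0,.052): pl([(-.015,-.0145,zz),(.015,-.0145,zz),(.015,.0075,zz),(-.015,.0075,zz)],(0,255,0),hp[:3],hp[3])
        for xx in (-.015,.015): pl([(xx,-.0145,0),(xx,-.0145,.052)],(0,255,0),hp[:3],hp[3])
        pl([(-.0125,.0145,.003),(.0125,.0145,.003),(.0125,.0145,.041),(-.0125,.0145,.041)],(255,255,0),hp[:3],hp[3])
    save(img,name)
def npos(dx,dy,th=np.radians(8.97)): return [.5692+dx*np.cos(th)-dy*np.sin(th),.0187+dx*np.sin(th)+dy*np.cos(th),th]
E
python3 - <<'E'
from ov2 import *
f,s=pickle.load(open('hold2.pkl','rb')); p=s['position']
th=np.radians(8.97); yo=.0014
hp=[p[0]-yo*np.sin(th),p[1]+yo*np.cos(th),th,p[2]+.0066]
draw(f,npos(.0008,.002),hp,(295,170,65,55),11,'e3.png')
f0=pickle.load(open('scene0.pkl','rb'));t0=pickle.load(open('top0.pkl','rb'))
draw(f0,npos(.0008,.002),None,(300,180,60,55),12,'e4.png',gain=1.5)
draw(t0,npos(.0008,.002),None,(285,165,48,48),12,'e5.png',gain=1.3)
E
```

```text
(no output)
```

View pics/e3.png

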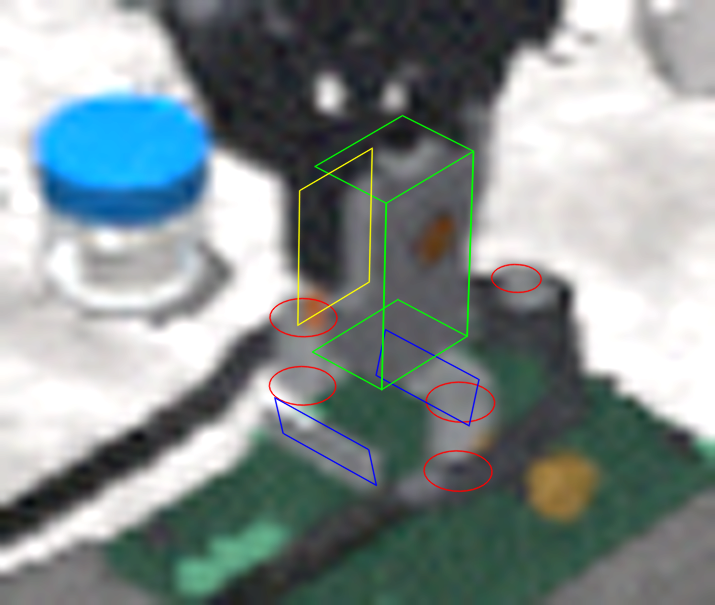

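View pics/e4.png

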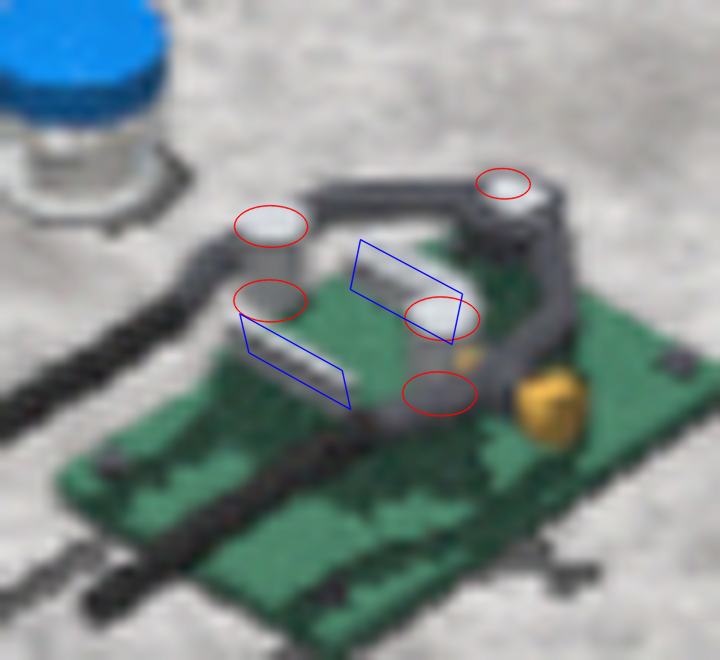

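View pics/e5.png

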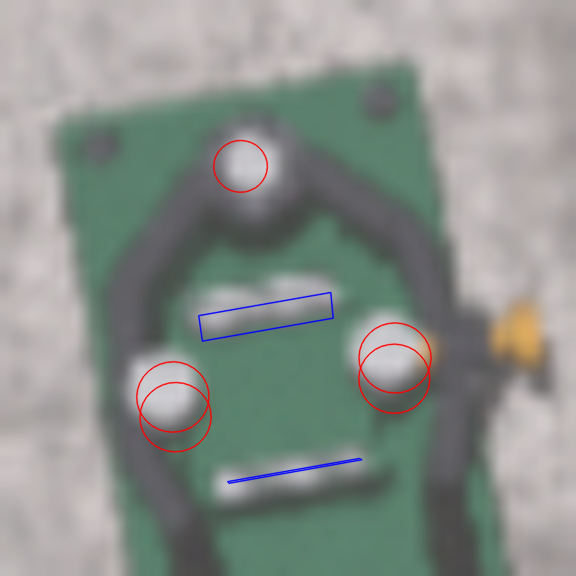

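Request:
{"name": "servo_tool", "arguments": {"series": "-1 0 0 -0.003 0 0 0;-1 0 0 -0.006 0 0 0;-1 0 0 -0.008 0 0 0;-1 0 0 -0.008 0 0 0;-1 0 0 -0.008 0 0 0;-1 0 0 -0.008 0 0 0"}}

```text
time_s: 9.97
position: [0.57, 0.0199, 0.0448]
ee_rot: [[0.988, 0.156, -0.0], [0.156, -0.988, 0.0], [-0.0, -0.0, -1.0]]
contact_force: [0.3, -0.6, -1.6]
gripper_width: 0.0295
```

Request:
{"name": "servo_tool", "arguments": {"series": "-1 0 0 -0.002 0 0 0;-1 0 0 -0.004 0 0 0;-1 0 0 -0.006 0 0 0;-1 0 0 -0.006 0 0 0;-1 0 0 -0.006 0 0 0;-1 0 0 -0.006 0 0 0"}}

```text
time_s: 10.47
position: [0.57, 0.0199, 0.0389]
ee_rot: [[0.988, 0.156, -0.0], [0.156, -0.988, 0.0], [-0.0, -0.0, -1.0]]
contact_force: [-0.3, 0.4, -1.3]
gripper_width: 0.0294
```

```bash
python3 - <<'E'
from ov2 import *
for i in range(3):
    f=grab_frame('scene');s=observe();print(s['time_s'],np.round(s['position'],4),s['contact_force'],s['gripper_width'])
th=np.radians(8.97); yo=.0014;p=s['position']
hp=[p[0]-yo*np.sin(th),p[1]+yo*np.cos(th),th,p[2]+.0066]
draw(f,npos(.001,.002),hp,(295,170,65,55),11,'f1.png')
E
```

```text
10.5167 [0.57   0.0199 0.0389] [ 0.46118747 -0.46570275 -1.19761759] 0.029474202221247806
10.5667 [0.5701 0.0199 0.039 ] [-0.0063309   0.4247126  -2.11768877] 0.029577773365657402
10.6167 [0.5701 0.0199 0.039 ] [-0.28155108  1.1909243  -2.04278612] 0.02955298678925703
```

View pics/f1.png

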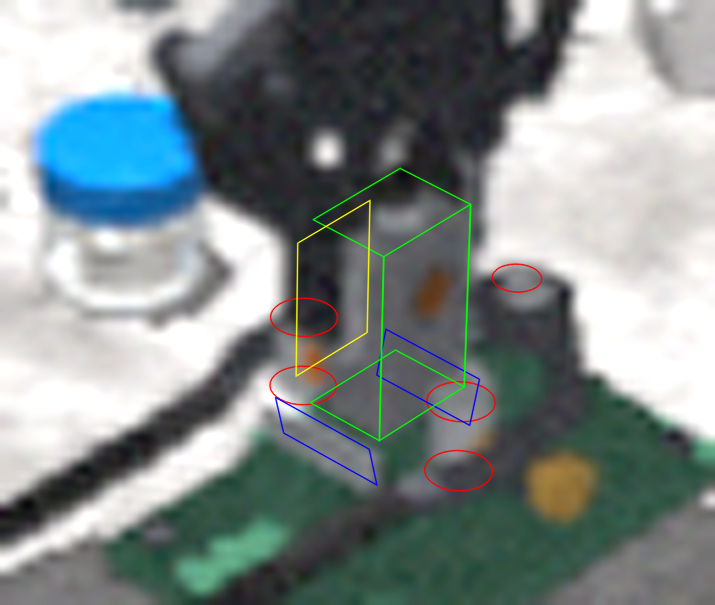

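Request:
{"name": "servo_tool", "arguments": {"series": "-1 0 0 -0.002 0 0 0;-1 0 0 -0.004 0 0 0;-1 0 0 -0.006 0 0 0;-1 0 0 -0.006 0 0 0;-1 0 0 -0.006 0 0 0"}}

```text
time_s: 11.03
position: [0.5697, 0.0199, 0.0326]
ee_rot: [[0.988, 0.156, -0.001], [0.156, -0.988, 0.0], [-0.001, -0.0, -1.0]]
contact_force: [-0.0, -0.1, -1.3]
gripper_width: 0.0293
```

Still no contact with the underside at about 39 mm, so it is inside the lips. I'll lower it to the floor.

Request:
{"name": "servo_tool", "arguments": {"series": "-1 0 0 -0.002 0 0 0;-1 0 0 -0.004 0 0 0;-1 0 0 -0.005 0 0 0;-1 0 0 -0.006 0 0 0;-1 0 0 -0.006 0 0 0;-1 0 0 -0.006 0 0 0"}}

```text
time_s: 11.53
position: [0.5699, 0.0199, 0.0274]
ee_rot: [[0.988, 0.156, -0.0], [0.156, -0.988, -0.0], [-0.0, 0.0, -1.0]]
contact_force: [-4.7, -0.0, 5.7]
gripper_width: 0.0296
```

The floor contact came where expected: +5.7 N upwards with the underside at about 34 mm. I'll release it and rise.

Request:
{"name": "servo_tool", "arguments": {"series": "-1 -0.0005 0 0.0005 0 0 0;-0.3 -0.0005 0 0.0005 0 0 0;0 -0.0005 0 0.0005 0 0 0;0.3 -0.0005 0 0.0005 0 0 0;0.6 -0.0005 0 0.0005 0 0 0;0.6 -0.0005 0 0.0005 0 0 0;0.6 -0.0005 0 0.03 0 0 0;0.6 -0.0005 0 0.07 0 0 0;0.6 -0.0005 0 0.1 0 0 0;0.6 -0.0005 0 0.1 0 0 0"}}

```text
time_s: 12.37
position: [0.5743, 0.0192, 0.1343]
ee_rot: [[0.988, 0.157, 0.012], [0.157, -0.988, -0.002], [0.011, 0.004, -1.0]]
contact_force: [1.2, -0.3, -0.1]
gripper_width: 0.0685
```

```bash
python3 - <<'E'
from ov2 import *
f=grab_frame('scene');s=observe();print(s['time_s'],np.round(s['position'],4),s['contact_force'],s['gripper_width'])
pickle.dump((f,s),open('placed.pkl','wb'))
draw(f,npos(.001,.002),npos(.001,.002)+[.034],(295,170,65,55),11,'f2.png')
save(f['img'],'f2r.png',11,(295,170,65,55))
E
```

```text
12.4167 [0.5728 0.0194 0.1313] [ 0.01440823 -0.25369221 -0.15507551] 0.06850071766064729
```

View pics/f2.png

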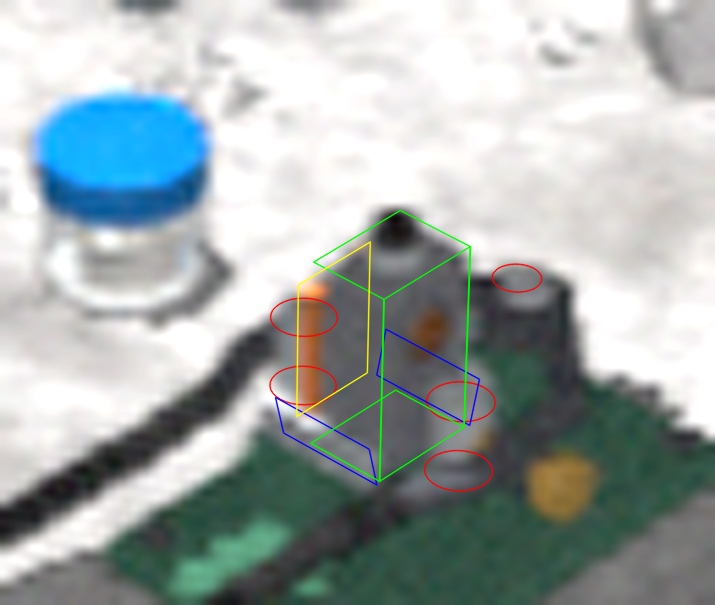

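The scene view shows the housing upright in the channel between the rollers (crop px 385,350), released, with the orange cover still proud at (312,350). Next I'll turn a quarter and go over the handle grips at about (0.491, 0.007).

Request:
{"name": "servo_tool", "arguments": {"series": "1 -0.03 -0.005 0.005 0 0 -0.12;1 -0.0785 -0.013 0.005 0 0 -0.24;1 -0.0785 -0.013 0.005 0 0 -0.36;1 -0.0785 -0.013 0 0 0 -0.48;1 -0.0785 -0.013 0 0 0 -0.6;1 -0.0785 -0.013 0 0 0 -0.72;1 -0.0785 -0.013 0 0 0 -0.84;1 -0.0785 -0.013 0 0 0 -0.96;1 -0.0785 -0.013 0 0 0 -1.08;1 -0.0785 -0.013 0 0 0 -1.2;1 -0.0785 -0.013 0 0 0 -1.32;1 -0.0785 -0.013 0 0 0 -1.44;1 -0.0785 -0.013 -0.02 0 0 -1.571;1 -0.0785 -0.013 -0.04 0 0 -1.571;1 -0.0785 -0.013 -0.07 0 0 -1.571;1 -0.0785 -0.013 -0.07 0 0 -1.571;1 -0.0785 -0.013 -0.07 0 0 -1.571;1 -0.0785 -0.013 -0.07 0 0 -1.571;1 -0.0785 -0.013 -0.07 0 0 -1.571;1 -0.0785 -0.013 -0.07 0 0 -1.571", "force": 20}}

```text
time_s: 14.08
position: [0.4922, 0.0066, 0.0585]
ee_rot: [[0.156, -0.988, 0.003], [-0.988, -0.156, -0.001], [0.001, -0.003, -1.0]]
contact_force: [-0.3, -0.5, -0.5]
gripper_width: 0.0854
```

```bash
python3 - <<'E'
from ov2 import *
f=grab_frame('scene');s=observe();print(s['time_s'],np.round(s['position'],4),s['contact_force'],s['gripper_width'],np.round(s['ee_rot'],3).tolist())
pickle.dump((f,s),open('grip1.pkl','wb'))
x,y,w,h=265,165,100,80
img=cv2.resize(f['img'][y:y+h,x:x+w],None,fx=7,fy=7,interpolation=cv2.INTER_CUBIC)
save(np.clip(img.astype(int)*1.8,0,255).astype(np.uint8),'k1.png')
E
```

```text
14.1333 [0.4921 0.0067 0.0583] [-0.71800068 -0.16373295 -0.82437493] 0.08565067682657075 [[0.156, -0.988, 0.003], [-0.988, -0.156, -0.001], [0.001, -0.002, -1.0]]
```

View pics/k1.png

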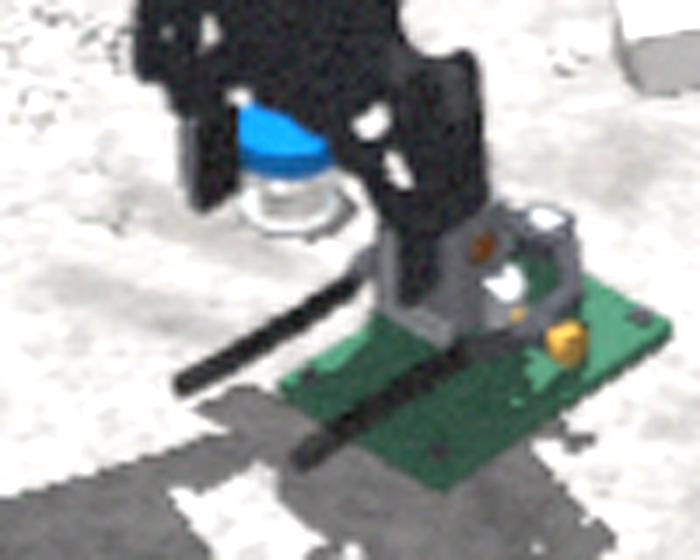

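Request:
{"name": "servo_tool", "arguments": {"series": "1 0 -0.001 -0.025 0 0 0;1 0 -0.001 -0.05 0 0 0;1 0 -0.001 -0.065 0 0 0;1 0 -0.001 -0.069 0 0 0;1 0 -0.001 -0.069 0 0 0;1 0 -0.001 -0.069 0 0 0;0.9 0 -0.001 -0.069 0 0 0;0.8 0 -0.001 -0.069 0 0 0;0.7 0 -0.001 -0.069 0 0 0;0.65 0 -0.001 -0.069 0 0 0;0.65 0 -0.001 -0.069 0 0 0;0.65 0 -0.001 -0.069 0 0 0"}}

```text
time_s: 15.13
position: [0.4911, 0.0059, -0.0119]
ee_rot: [[0.156, -0.988, 0.0], [-0.988, -0.156, -0.0], [0.0, -0.0, -1.0]]
contact_force: [-0.3, 0.8, -0.0]
gripper_width: 0.0704
```

```bash
cat > look.py <<'E'
from ov2 import *
import sys
f=grab_frame('scene');s=observe();print(s['time_s'],np.round(s['position'],4),np.round(s['contact_force'],1),s['gripper_width'],np.round(s['tau'],2))
n=sys.argv[1];pickle.dump((f,s),open(n+'.pkl','wb'))
x,y,w,h=265,165,100,80
img=cv2.resize(f['img'][y:y+h,x:x+w],None,fx=7,fy=7,interpolation=cv2.INTER_CUBIC)
save(np.clip(img.astype(int)*1.8,0,255).astype(np.uint8),n+'.png')
E
python3 look.py k2
```

```text
15.1833 [ 0.491   0.0059 -0.012 ] [-0.1 -1.4  0.6] 0.07062551333083854 [  0.   -40.87 -24.87   0.    -0.    -0.  ]
```

View pics/k2.png

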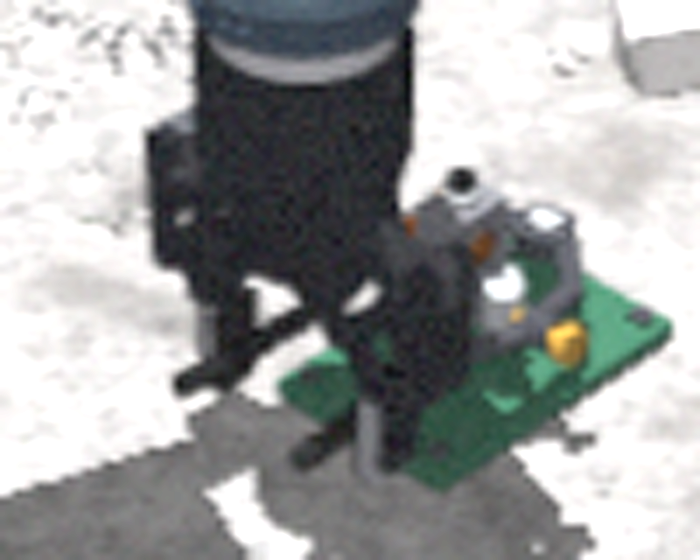

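Request:
{"name": "servo_tool", "arguments": {"series": "0.6 0 0 0 0 0 0;0.56 0 0 0 0 0 0;0.53 0 0 0 0 0 0;0.5 0 0 0 0 0 0;0.5 0 0 0 0 0 0;0.5 0 0 0 0 0 0"}}

```text
time_s: 15.68
position: [0.4908, 0.0061, -0.0122]
ee_rot: [[0.156, -0.988, -0.0], [-0.988, -0.156, 0.0], [-0.0, 0.0, -1.0]]
contact_force: [-0.4, 2.2, 1.3]
gripper_width: 0.0643
```

Request:
{"name": "servo_tool", "arguments": {"series": "0.48 0 0 0 0 0 0;0.46 0 0 0 0 0 0;0.44 0 0 0 0 0 0;0.42 0 0 0 0 0 0;0.42 0 0 0 0 0 0;0.42 0 0 0 0 0 0"}}

```text
time_s: 16.18
position: [0.4908, 0.006, -0.0122]
ee_rot: [[0.156, -0.988, -0.0], [-0.988, -0.156, 0.0], [-0.0, 0.0, -1.0]]
contact_force: [-1.7, 2.9, 1.2]
gripper_width: 0.0608
```

```bash
python3 look.py k3
```

```text
16.2333 [ 0.4908  0.006  -0.0122] [-1.6  2.   1.4] 0.06051388545749006 [ -1.59 -40.56 -25.77  -0.61  -0.67   0.05]
```

View pics/k3.png

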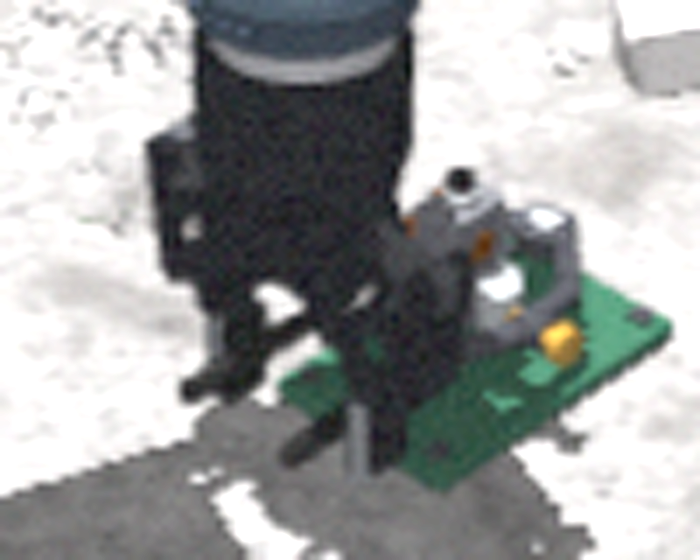

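Net +y force of about 2.5 N means the left finger alone carries the handle spring, so the wrist force shows the resistance directly. I'll continue in small steps.

Request:
{"name": "servo_tool", "arguments": {"series": "0.41 0 0 0 0 0 0;0.4 0 0 0 0 0 0;0.39 0 0 0 0 0 0;0.38 0 0 0 0 0 0;0.38 0 0 0 0 0 0"}}

```text
time_s: 16.65
position: [0.4909, 0.0059, -0.0121]
ee_rot: [[0.156, -0.988, -0.0], [-0.988, -0.156, 0.0], [-0.0, 0.0, -1.0]]
contact_force: [-2.8, 3.0, 2.2]
gripper_width: 0.0587
```

Request:
{"name": "servo_tool", "arguments": {"series": "0.37 0 0 0 0 0 0;0.36 0 0 0 0 0 0;0.35 0 0 0 0 0 0;0.34 0 0 0 0 0 0;0.34 0 0 0 0 0 0"}}

```text
time_s: 17.07
position: [0.4909, 0.0059, -0.0121]
ee_rot: [[0.156, -0.988, -0.0], [-0.988, -0.156, 0.0], [-0.0, 0.0, -1.0]]
contact_force: [-3.3, 4.2, 1.5]
gripper_width: 0.0573
```

Request:
{"name": "servo_tool", "arguments": {"series": "0.33 0 0 0 0 0 0;0.32 0 0 0 0 0 0;0.31 0 0 0 0 0 0;0.31 0 0 0 0 0 0"}}

```text
time_s: 17.4
position: [0.491, 0.0059, -0.0121]
ee_rot: [[0.156, -0.988, -0.0], [-0.988, -0.156, 0.0], [-0.0, 0.0, -1.0]]
contact_force: [-1.3, 3.2, 2.4]
gripper_width: 0.0564
```

```bash
python3 look.py k4; python3 - <<'E'
from h import *
import pickle
t=[]
for n in('k2','k3','k4'):
    f=pickle.load(open(n+'.pkl','rb'))[0]['img'][180:230,285:350]
    t.append(cv2.resize(f,None,fx=6,fy=6,interpolation=cv2.INTER_CUBIC))
g=np.hstack(t); save(np.clip(g.astype(int)*1.7,0,255).astype(np.uint8),'k234.png',.68)
E
```

```text
17.45 [ 0.491   0.0059 -0.0121] [-2.7  3.   2.7] 0.05656737003612243 [ -1.69 -40.54 -25.96  -0.61  -0.79   0.07]
```

View pics/k234.png

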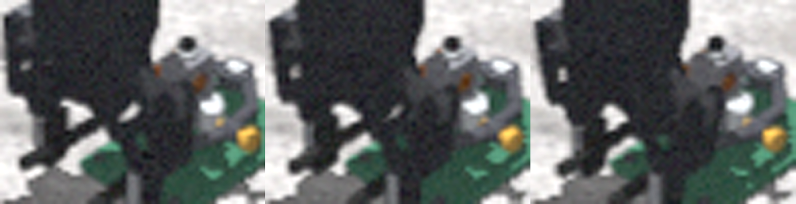

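Request:
{"name": "servo_tool", "arguments": {"series": "0.3 0 0 0 0 0 0;0.29 0 0 0 0 0 0;0.29 0 0 0 0 0 0"}}

```text
time_s: 17.7
position: [0.491, 0.0059, -0.0121]
ee_rot: [[0.156, -0.988, -0.0], [-0.988, -0.156, 0.0], [-0.0, 0.0, -1.0]]
contact_force: [-2.6, 2.2, 2.4]
gripper_width: 0.0552
```

Request:
{"name": "servo_tool", "arguments": {"series": "0.28 0 0 0 0 0 0;0.27 0 0 0 0 0 0;0.27 0 0 0 0 0 0"}}

```text
time_s: 17.95
position: [0.491, 0.0059, -0.0121]
ee_rot: [[0.156, -0.988, 0.0], [-0.988, -0.156, 0.0], [0.0, -0.0, -1.0]]
contact_force: [-0.5, 3.8, 2.0]
gripper_width: 0.0543
```

Request:
{"name": "servo_tool", "arguments": {"series": "0.26 0 0 0 0 0 0;0.25 0 0 0 0 0 0;0.25 0 0 0 0 0 0"}}

```text
time_s: 18.2
position: [0.491, 0.0061, -0.012]
ee_rot: [[0.156, -0.988, 0.0], [-0.988, -0.156, 0.0], [-0.0, -0.0, -1.0]]
contact_force: [-2.6, 4.1, 3.0]
gripper_width: 0.0534
```

Request:
{"name": "servo_tool", "arguments": {"series": "0.24 0 0 0 0 0 0;0.24 0 0 0 0 0 0;0.23 0 0 0 0 0 0;0.23 0 0 0 0 0 0"}}

```text
time_s: 18.53
position: [0.491, 0.0061, -0.012]
ee_rot: [[0.156, -0.988, 0.0], [-0.988, -0.156, 0.0], [-0.0, -0.0, -1.0]]
contact_force: [-2.7, 5.7, 4.2]
gripper_width: 0.0526
```

Request:
{"name": "servo_tool", "arguments": {"series": "0.22 0 0 0 0 0 0;0.22 0 0 0 0 0 0;0.21 0 0 0 0 0 0;0.21 0 0 0 0 0 0"}}

```text
time_s: 18.87
position: [0.4909, 0.0061, -0.0119]
ee_rot: [[0.156, -0.988, -0.0], [-0.988, -0.156, 0.0], [-0.0, 0.0, -1.0]]
contact_force: [-3.1, 4.3, 4.9]
gripper_width: 0.0518
```

Request:
{"name": "servo_tool", "arguments": {"series": "0.2 0 0 0 0 0 0;0.2 0 0 0 0 0 0"}}

```text
time_s: 19.03
position: [0.4909, 0.0061, -0.0119]
ee_rot: [[0.156, -0.988, -0.0], [-0.988, -0.156, 0.0], [-0.0, 0.0, -1.0]]
contact_force: [-3.7, 4.7, 4.8]
gripper_width: 0.0513
```

Request:
{"name": "servo_tool", "arguments": {"series": "0.19 0 0 0 0 0 0;0.19 0 0 0 0 0 0"}}

```text
time_s: 19.2
position: [0.4909, 0.0061, -0.0118]
ee_rot: [[0.156, -0.988, -0.0], [-0.988, -0.156, 0.0], [-0.0, 0.0, -1.0]]
contact_force: [-3.8, 5.1, 6.5]
gripper_width: 0.0507
```

```bash
python3 look.py k5; python3 - <<'E'
from h import *
import pickle
t=[]
for n in('k2','k4','k5'):
    f=pickle.load(open(n+'.pkl','rb'))[0]['img'][182:222,312:352]
    t.append(cv2.resize(f,None,fx=6.6,fy=6.6,interpolation=cv2.INTER_CUBIC))
g=np.hstack(t); save(np.clip(g.astype(int)*1.7,0,255).astype(np.uint8),'k245.png')
E
```

```text
19.25 [ 0.4908  0.0061 -0.0118] [-3.1  4.9  7.3] 0.05078167488161089 [ -2.54 -38.92 -25.87  -0.91  -1.38   0.08]
```

View pics/k245.png

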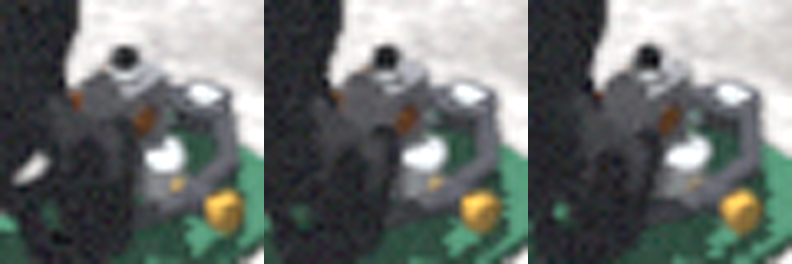

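Request:
{"name": "servo_tool", "arguments": {"series": "0.18 0 0 0 0 0 0;0.18 0 0 0 0 0 0"}}

```text
time_s: 19.42
position: [0.4908, 0.0061, -0.0118]
ee_rot: [[0.156, -0.988, -0.0], [-0.988, -0.156, 0.0], [-0.0, 0.0, -1.0]]
contact_force: [-3.8, 5.1, 7.4]
gripper_width: 0.0503
```

Request:
{"name": "servo_tool", "arguments": {"series": "0.17 0 0 0 0 0 0;0.17 0 0 0 0 0 0"}}

```text
time_s: 19.58
position: [0.4908, 0.0061, -0.0117]
ee_rot: [[0.156, -0.988, -0.0], [-0.988, -0.156, 0.0], [-0.0, 0.0, -1.0]]
contact_force: [-5.4, 4.0, 7.6]
gripper_width: 0.0501
```

Request:
{"name": "servo_tool", "arguments": {"series": "0.16 0 0 0 0 0 0;0.16 0 0 0 0 0 0"}}

```text
time_s: 19.75
position: [0.4907, 0.0061, -0.0117]
ee_rot: [[0.156, -0.988, -0.001], [-0.988, -0.156, 0.0], [-0.0, 0.001, -1.0]]
contact_force: [-5.7, 4.9, 8.6]
gripper_width: 0.0495
```

Request:
{"name": "servo_tool", "arguments": {"series": "0.15 0 0 0 0 0 0;0.15 0 0 0 0 0 0"}}

```text
time_s: 19.92
position: [0.491, 0.0059, -0.0119]
ee_rot: [[0.156, -0.988, 0.0], [-0.988, -0.156, -0.0], [0.0, -0.0, -1.0]]
contact_force: [-1.2, 2.9, 3.3]
gripper_width: 0.049
```

Request:
{"name": "servo_tool", "arguments": {"series": "0.14 0 0 0 0 0 0;0.14 0 0 0 0 0 0"}}

```text
time_s: 20.08
position: [0.4911, 0.0058, -0.0121]
ee_rot: [[0.156, -0.988, 0.0], [-0.988, -0.156, -0.0], [0.0, -0.0, -1.0]]
contact_force: [-1.7, 3.7, 2.5]
gripper_width: 0.0484
```

```bash
python3 look.py k6; python3 - <<'E'
from h import *
import pickle
t=[]
for n in('k4','k5','k6'):
    f=pickle.load(open(n+'.pkl','rb'))[0]['img'][182:222,312:352]
    t.append(cv2.resize(f,None,fx=6.6,fy=6.6,interpolation=cv2.INTER_CUBIC))
g=np.hstack(t); save(np.clip(g.astype(int)*1.7,0,255).astype(np.uint8),'k456.png')
E
```

```text
20.1333 [ 0.4911  0.0058 -0.0121] [-2.6  3.4  1.8] 0.048979317345201896 [ -1.72 -40.49 -25.66  -0.67  -0.65   0.06]
```

View pics/k456.png

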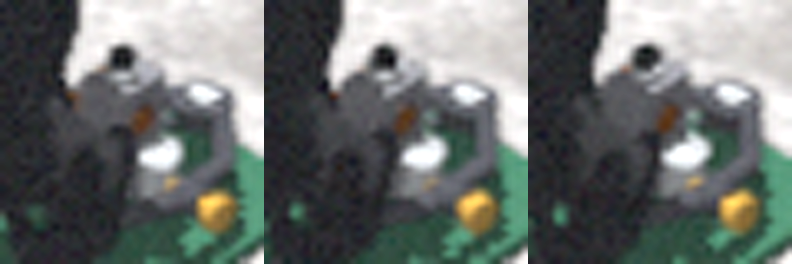

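Resistance peaked (Fz 8.6 N, Fx -5.7 N at 49.5 mm) and fell back to the bare spring level (about 2 N at 49 mm), so the cover has snapped. I'll stop here and open gently.

Request:
{"name": "servo_tool", "arguments": {"series": "0.14 0 0 0 0 0 0;0.2 0 0 0 0 0 0;0.27 0 0 0 0 0 0;0.34 0 0 0 0 0 0;0.41 0 0 0 0 0 0;0.48 0 0 0 0 0 0;0.55 0 0 0 0 0 0;0.65 0 0 0 0 0 0;0.8 0 0 0 0 0 0;1 0 0 0 0 0 0;1 0 0 0 0 0 0;1 0 0 0 0 0 0;1 0 0 0 0 0 0"}}

```text
time_s: 21.22
position: [0.491, 0.0058, -0.0121]
ee_rot: [[0.156, -0.988, 0.0], [-0.988, -0.156, -0.0], [0.0, -0.0, -1.0]]
contact_force: [-0.5, 0.5, -0.7]
gripper_width: 0.0853
```

Request:
{"name": "servo_tool", "arguments": {"series": "1 0 0.001 0.02 0 0 0;1 0 0.001 0.05 0 0 0;1 0 0.001 0.09 0 0 0;1 0 0.001 0.13 0 0 0;1 -0.02 -0.03 0.16 0 0 0;1 -0.05 -0.06 0.19 0 0 0;1 -0.07 -0.1 0.2 0 0 0;1 -0.08 -0.14 0.2 0 0 0;1 -0.08 -0.18 0.2 0 0 0;1 -0.08 -0.22 0.2 0 0 0;1 -0.08 -0.26 0.2 0 0 0;1 -0.08 -0.3 0.2 0 0 0;1 -0.08 -0.34 0.2 0 0 0;1 -0.08 -0.34 0.2 0 0 0;1 -0.08 -0.34 0.2 0 0 0"}}

```text
time_s: 22.47
position: [0.4103, -0.3368, 0.1875]
ee_rot: [[0.152, -0.988, -0.0], [-0.988, -0.152, -0.0], [0.0, 0.0, -1.0]]
contact_force: [-0.7, 0.2, 0.1]
gripper_width: 0.0859
```

```bash
python3 - <<'E'
from ov2 import *
f=grab_frame('scene');b=grab_frame('top');s=observe();print(s['time_s'],np.round(s['position'],3),s['contact_force'])
pickle.dump((f,b,s),open('end.pkl','wb'))
fp=pickle.load(open('placed.pkl','rb'))[0]
t=[cv2.resize(q['img'][180:240,285:365],(400,300),interpolation=cv2.INTER_CUBIC) for q in (fp,f)]
u=cv2.resize(b['img'][155:250,270:350],(253,300),interpolation=cv2.INTER_CUBIC)
u0=cv2.resize(pickle.load(open('top0.pkl','rb'))['img'][155:250,270:350],(253,300),interpolation=cv2.INTER_CUBIC)
g=np.vstack([np.hstack(t),np.hstack([u0,u,np.zeros((300,294,3),np.uint8)])]); save(np.clip(g.astype(int)*1.5,0,255).astype(np.uint8),'end.png')
for n,fr in(('scene0',f),('top0',b)):
    d=np.abs(fr['img'].astype(int)-pickle.load(open(n+'.pkl','rb'))['img']).max(2)
for q in ['parts_jar','oil_stone','screwdriver','marker']:
    W=cloud(b); print(q,[(round(d['confidence'],2),np.nanmedian(W[d['mask']],0).round(3).tolist()) for d in cut_out(q,'top')[:2]])
E
```

```text
22.5667 [ 0.411 -0.333  0.187] [0.12455867 0.73034161 0.54890748]
parts_jar [(0.56, [0.589, 0.149, 0.04])]
oil_stone [(0.75, [0.682, -0.224, 0.011])]
screwdriver []
marker [(0.73, [0.411, -0.083, 0.012]), (0.37, [0.565, 0.02, 0.083])]
```

View pics/end.png

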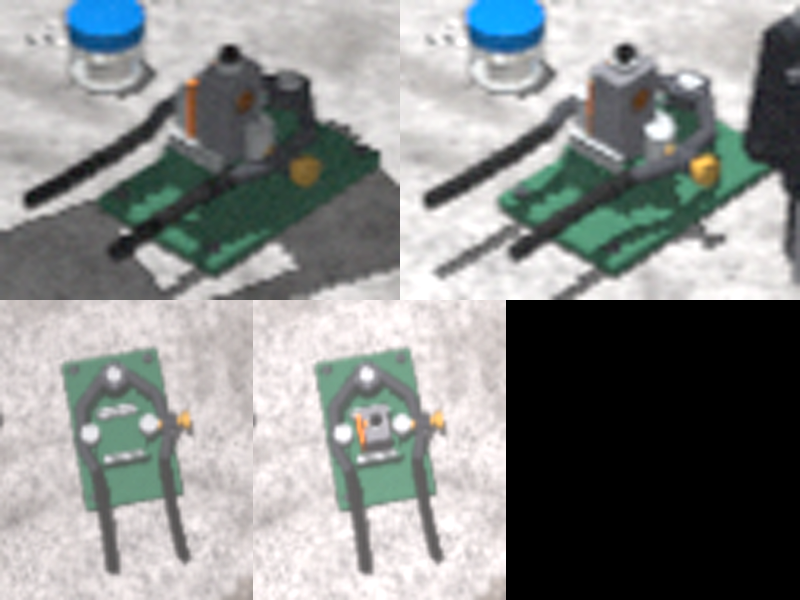

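```bash
python3 - <<'E'
from h import *
import pickle
a=pickle.load(open('placed.pkl','rb'))[0]['img'];b=pickle.load(open('end.pkl','rb'))[0]['img']
for im in(a,b):
    c=im[190:212,318:332].astype(float); o=np.clip(c[...,0]-c[...,2]-8,0,None)/c.mean(2)
    print('orange per row',o.sum(1)[2:18].round(1))
g=np.hstack([np.clip(cv2.resize(im[183:220,312:342],(390,480),interpolation=cv2.INTER_CUBIC).astype(int)*k,0,255).astype(np.uint8) for im,k in((a,1.8),(b,1.3))]); save(g,'cov.png')
E
```

```text
orange per row [0.1 0.  0.  0.2 2.  1.3 1.6 1.4 1.7 1.5 1.5 1.5 1.5 1.4 1.2 0.4]
orange per row [0.1 0.  0.  0.  0.4 0.4 0.4 0.5 0.9 0.8 0.7 0.3 0.3 0.2 0.2 0. ]
```

View pics/cov.png

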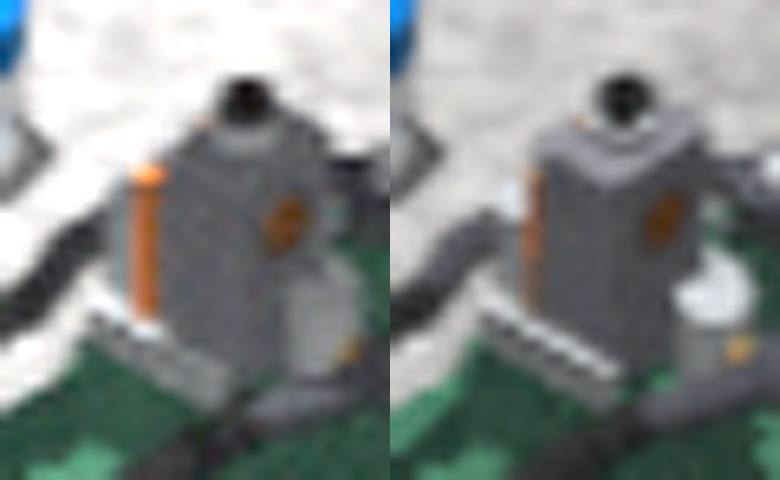

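The orange strip at crop px (530,235) is now clearly thinner than before at (145,245), so the cover is home. The housing is upright, the handles are open and the arm is clear, so I'm handing in.

```bash
python3 -c "
from cell import *
print(job_done())"
```

```text
the job is handed in; nothing more can be done
None
```

I stood the grey housing in the press channel with its cover facing the +y jaw and let go of it. I then squeezed the handles in small steps until the resistance peaked and gave, opened again, and handed the job in at about 22.6 s.

**Snap:** the wrist force peaked at a finger opening of 49.5 mm (Fz 8.6 N, Fx -5.7 N), then fell back to the bare spring level. I stopped closing about one millimetre later. The force on the housing itself is not measurable, so I cannot show directly that it stayed under 30 N.

**Last checks:**
- **Housing:** the pictures show it upright between the jaws. The visible orange strip is much thinner than before, so the cover looks home.
- **Handles:** they look open, as at the start.
- **Arm:** it is clear of everything.
- **Bystanders:** the parts jar, oil stone and marker read within 8 mm of their first positions. The network missed the screwdriver in the last picture, but the arm never came near it after the start.

**What went wrong or disagreed:**
- **First grasp:** the fingers closed on the housing's stub, pressing down with about 11 N. The pictures showed the fingertips about 32 mm above the reported TCP, so I corrected for that and regrasped. The housing had not visibly moved.
- **Press position:** features in the two cameras disagreed by 2–3 mm on where the nest is. The housing still reached the channel floor without touching the rollers, with only a light push (about 5 N) against one wall.

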